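Set out the bench mat for a wheel service

TASK

Set out the wheel service on the dark bench mat, each thing centred in its white outline: between the silver hub and the steel dish of bolts lay the red patch tin, lengthwise in its outline, with the red hex key set lying flat and lengthwise on the middle of its top; on the side of the mat nearer the robot, lay the black tape roll flat in front of the hub and stand the green oil bottle upright in front of the dish. The hub and the dish stand where they should and must not be shifted.

Things in the scene. Friction and masses are not known exactly. Their poses are not given: they have to be found in the camera images.
- mat: Dark fixed mat 220 (x) x 340 (y) x 2 mm; origin mid underside, x away from robot, y left, turned up to 0.15 rad. White flush outlines, centres in mat x, y (mm): back row, 100 mm squares at (45, 115), (45, -115) with hub and dish, either way round, between them 100 (x) x 66 (y) at (45, 0) for the tin; front row, 74 mm squares at (-65, 115), (-65, -115).
- hub: Silver bicycle front hub with an axle, 94x64 mm and 45 mm high, loose, standing in one of the two back squares of the mat. Origin at the centre of its underside.
- dish: Round grey steel dish holding a few bolts, 95 mm across, 22 mm high, loose, standing in the other back square. Origin at the centre of its underside.
- tin_mid (a point): Red flat tin with a shut lid (the lid does not open), 57 (x) by 92 (y) by 20 mm high, lying flat. The point is at its centre, half-way up. Its y axis is its long axis, z up. Grasp it across the 57 mm.
- hexkeys_mid (a point): Red folding hex key set, an open-sided holder with the keys folded in, 28 mm wide over its cheeks (x; 30 mm over the rivets near its ends), 90 mm long (y), 22 mm high, lying flat. The point is at its centre, half-way up. Its y axis is its long axis, z up. Grasp it across the cheeks at the middle.
- tape_mid (a point): Roll of black tape, 60 mm across, 19 mm high, lying flat. The point is at its centre, half-way up. z is its axis. It is solid to the touch in the middle; grasp it across the outside.
- oil_mid (a point): Green oil bottle with a red pointed nozzle, standing upright: round body 42 mm across up to 84 mm, 123 mm high in all. The point is on its axis, 60 mm above its foot, a good height to grasp it. z is its axis. It stands right of a blue bench vice (130 mm high), whose handle also juts toward the robot: clear both when moving across.
There are look-alikes about, which are no part of the job. What is shaped like the part that bears oil_mid but purple is not meant.

How it is judged (in metres and radians):
At the end, for the whole second after the job is handed in: Tin in its outline (13 mm, 0.2 rad), hex keys flat on it (14 mm, 0.25 rad), tape flat before the hub, bottle upright (0.1 rad) before the dish; these two within 14 mm in x and y of their outlines' middles; all let go, at rest (x of tin_mid in the frame of mat between 0.032 and 0.058 m and y of tin_mid in the frame of mat between -0.013 and 0.013 m and z of tin_mid in the frame of mat between 0.007 and 0.017 m and angle between the y axis of tin_mid and the x axis of mat, either way round below 0.2 rad and horizontal distance between hexkeys_mid and tin_mid below 0.014 m and angle between the y axis of hexkeys_mid and the y axis of tin_mid, either way round below 0.25 rad and angle between hexkeys_mid's own z axis and vertical below 0.12 rad and z of hexkeys_mid in the frame of mat between 0.028 and 0.038 m and ((y of hub in the frame of mat above 0 m and x of tape_mid in the frame of mat between -0.079 and -0.051 m and y of tape_mid in the frame of mat between 0.101 and 0.129 m and x of oil_mid in the frame of mat between -0.079 and -0.051 m and y of oil_mid in the frame of mat between -0.129 and -0.101 m) or (y of hub in the frame of mat below 0 m and x of tape_mid in the frame of mat between -0.079 and -0.051 m and y of tape_mid in the frame of mat between -0.129 and -0.101 m and x of oil_mid in the frame of mat between -0.079 and -0.051 m and y of oil_mid in the frame of mat between 0.101 and 0.129 m)) and z of tape_mid in the frame of mat between 0.0065 and 0.0165 m and z of oil_mid in the frame of mat between 0.057 and 0.067 m and angle between each of oil_mid, tape_mid's own z axis and vertical below 0.1 rad and linear speed of each of tin, hexkeys, tape, oil below 0.02 m/s); the robot touches nothing.
It fails at once if the hub is shifted by more than 15 mm (distance of hub from where it was at the start of the episode above 0.015 m).
It fails at once if the dish is shifted by more than 15 mm (distance of dish from where it was at the start of the episode above 0.015 m).
It also fails if it takes over 115 s, if anything falls off the work surface, if the arm or the gripper's body presses on something with over 40 N, if the wrist force passes 120 N, or if a joint passes its speed limit or range.

ROBOT

A 7-joint arm with a two-finger parallel gripper is mounted at the origin on a cart in front of the work surface, level with it; the furniture and walls round the work are solid. World frame = base frame: x ahead of the robot, y to its left, z up, the work surface at z = 0. Lengths are in mm, angles in degrees, forces in N, time in s.
With the tool pointing down it reaches from about 400 to 850 mm from the base axis. Payload 10.4 kg.
Tool frame: the origin (TCP) lies midway between the tips of the shut fingers; the grasp point (between the pads) lies 19 mm behind it (grip_depth is the distance from the TCP to the grasp point, in mm); z points along the fingers, x is the direction in which the jaws open and shut, and the axes are right-handed (so a half turn about z gives the same grasp; the last joint's range is limited). The gripper opens to 85 mm and grips with 20 to 120 N. Pads are 22 mm wide; open, the fingers measure 114 mm over their backs; the gripper's body (76 mm by 85 mm) begins 54 mm behind the grasp point. The pads swing forward as they close: fully open they stand 13 mm farther back than shut.
Start: joints at [-67.242, 19.034, -3.707, 83.658, 1.238, 77.344, -5.071], TCP at [254.726, 570.759, 231.338] pointing down, gripper open.
Joint ranges: [-148.97, 148.97], [-28.65, 121.19], [-84.17, 76.75], [9.2, 138.47], [-72.65, 252.65], [3.7, 117.97], [-149.18, 149.18]. Speed limits (degrees/s): [127.2, 127.2, 159.86, 159.86, 180, 180, 180].

INTERFACE

Orientations are given as [roll, pitch, yaw] about the fixed x, y, z axes, in that order (R = Rz(yaw) Ry(pitch) Rx(roll)).
In Python, from rig import get_obs, snapshot, hand_in, grip_depth gives the robot as it stands.
- The arm moves only by the tool apply_moves, never from a script. Its argument "moves" is a list of rows, each a list of 2 entries, a list of its own where there are three numbers: the shift along the tool's x, y, z in cm, then the turn, a rotation vector about the tool's x, y, z in rad. In form: [[[tx, ty, tz], [wx, wy, wz]], ...]. A call has 1 to 5 rows; each row shifts and turns the pose as measured when the row begins, along the tool's axes as they then stand; what a row does not reach is not made up. A row lasts 1/12 s, in which the tool goes at most 41.7 mm and 7.16 degrees, less where a joint would pass 70% of its speed; a pose out of reach is approached as far as the arm can. A call with a gripper value outside its range is refused whole. "gripper" is the finger opening in cm, from 0 to 8.54, set as the call begins (left out, the last holds). The fingers move at their own pace and stop on an object; the grip force is fixed at half the most. Time passes only in rows, so rows that do not move let the fingers close. It gives the time, the measured TCP pose, the force and the opening at its end, in the units of the state.
- get_obs(): the state, without advancing time (a new reading comes with each control period).
- snapshot(name): name is "scene" or "side" or "wrist"; returns a dict with "pixels" (420x560x3 uint8, blue, green, red), "intrinsics" (3x3 intrinsics, pixels), "R" (3x3) and "t" (3): a world point X has camera coordinates R X + t. Camera axes: x right, y down, z forward; pixel columns grow to the right and rows downward; lengths in mm; the calibration is good to about 2 mm. A picture is of the moment at which its call begins. There is no depth.
- hand_in(): hands the job in, once; it reports no verdict.
The state is a dict: "time_s": time; "q": joint angles; "joint_velocities": joint speeds; "effort": joint torques, N m; "ee_pos": TCP position; "tcp_rot": TCP orientation; "ft_force": force on the tool from outside, world axes, zero at the start; "wrist_torque": the same for the moment, N m; "gripper_width": finger opening in mm.
Only numpy, scipy, OpenCV 4.12 (cv2) and the standard library are available. Lean on these libraries where they do the work, as an engineer would, in place of code of your own. Each camera call takes 0.05 s, during which the arm holds its last target.

## Working session

There is one attempt and no reset: what is moved stays moved. The work goes in short steps, Python scripts to look and compute and a tool call to move; the robot and the scene stay as the last step left them, time stands still between calls to the robot, and variables do not carry over. Pictures are saved under pics/ and viewed, and the job is handed in when it is done.

Besides the shell and the picture viewer there is one more tool, called after ">>>" as name([rows], argument=value, ...), one row to a line, values as JSON. apply_moves: Moves the arm, as the interface text tells. Its arguments: {"type":"object","properties":{"moves":{"type":"array","items":{"type":"array"}},"gripper":{"type":"number"}},"required":["moves"]}

```bash
ls; mkdir -p pics
cat > h.py <<'E'
import numpy as np, cv2
from rig import get_obs, snapshot, hand_in, grip_depth
def snap(name,out):
    s=snapshot(name); p=np.array(s["pixels"]); cv2.imwrite("pics/"+out+".png",p); np.savez("pics/"+out+".npz",p=p,K=np.array(s["intrinsics"]),R=np.array(s["R"]),t=np.array(s["t"])); return p
def load(out):
    return np.load("pics/"+out+".npz")
def ray(d,uv,z):
    v=np.linalg.inv(d["K"])@np.array([uv[0],uv[1],1.]); R=d["R"]; c=-R.T@d["t"]; w=R.T@v
    return c+w*(z-c[2])/w[2]
def proj(d,X):
    c=d["R"]@np.array(X,float)+d["t"]; c=d["K"]@c; return c[:2]/c[2]
E
python3 - <<'E'
from h import *
print(get_obs(), grip_depth)
for n in ["scene","side","wrist"]: snap(n,n+"0"); d=load(n+"0"); print(n,-d["R"].T@d["t"])
E
```

```text
pics
{'time_s': 0.0, 'q': array([-67.24366816,  19.0728852 ,  -3.70649144,  83.70760696,
         1.23798512,  77.34206486,  -5.0736005 ]), 'joint_velocities': array([-0.14031992, -0.06330622,  0.036339  , -0.06165139,  0.0061125 ,
       -0.06758059,  0.12555393]), 'effort': array([-5.44981085e-04, -6.25444794e+01,  4.87253687e-02, -3.91597116e+01,
        1.62213837e-02,  9.93266352e-03,  4.34623686e-06]), 'ee_pos': array([254.57767343, 570.38464598, 230.49263135]), 'tcp_rot': array([1.79995598e+02, 8.25794942e-02, 6.59466690e+01]), 'ft_force': array([ 0.27107462,  0.3921537 , -0.56557456]), 'wrist_torque': array([-0.03604491,  0.00224083, -0.00079246]), 'gripper_width': 85.55010782629452} 18.700000000000003
scene [ 182.79289035 -519.06969318  744.08070696]
side [636.74898314 791.90455733 819.13680193]
wrist [188.47042812 600.03244663 374.01865142]
```

View pics/scene0.png

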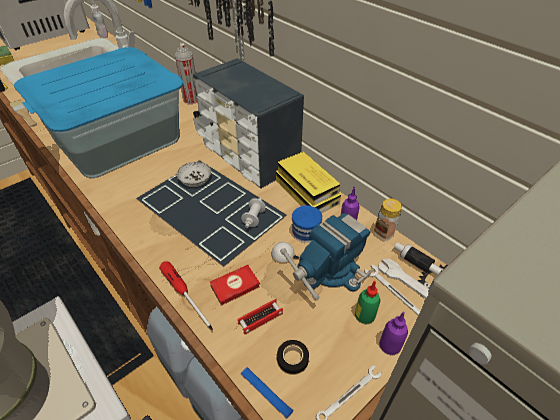

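View pics/side0.png

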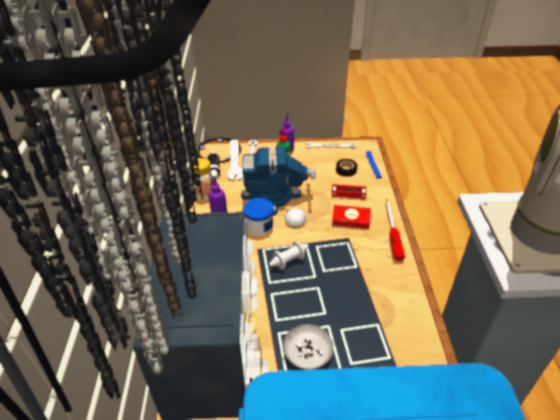

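View pics/wrist0.png

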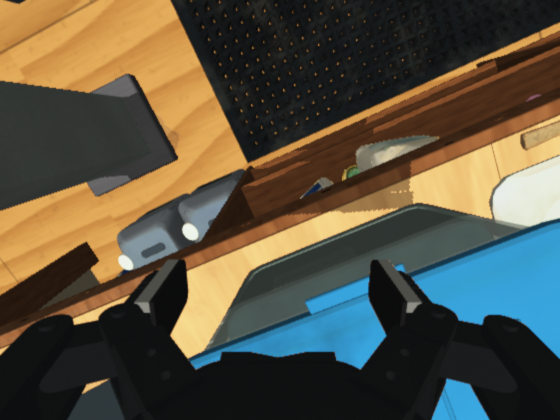

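The scene view shows the dish (193,174) on the far left (+y) and the hub (255,214) on the −y side. The tin is at (235,284), the hex keys at (260,316), the tape at (292,356) and the green bottle at (368,301), just past the vice. Next I measure them.

Run:
```python
from h import *
d=load("scene0");p=d["p"]
c=p[150:270,125:295]; cv2.imwrite("pics/c1.png",cv2.resize(c,None,fx=4.5,fy=4.5,interpolation=cv2.INTER_CUBIC))
hsv=cv2.cvtColor(p,cv2.COLOR_BGR2HSV)
def comps(m,n,minA=60):
    k,l,s,ce=cv2.connectedComponentsWithStats(m.astype(np.uint8))
    for i in range(1,k):
        if s[i,4]>minA: print(n,i,s[i],ce[i].round(1))
    return l
H,S,V=[hsv[...,i].astype(int) for i in range(3)]
comps(((H<6)|(H>174))&(S>170)&(V>80),"red")
comps((H>45)&(H<80)&(S>120)&(V>50),"green")
comps((V<50),"black")
```

```text
red 22 [160 262  28  33 388] [173.1 277.2]
red 23 [210 265  49  40 893] [234.4 284.5]
red 26 [367 281  10  16 105] [371.6 290.1]
red 27 [238 299  38  25 162] [256.5 310.7]
red 28 [244 308  39  26 232] [262.5 320.3]
green 3 [357 289  23  35 493] [367.9 307.3]
black 4 [204   0   9  40 139] [208.4  17.7]
black 6 [217   0  13  27 187] [224.   11.6]
black 7 [237   0   6  36 111] [239.1  15.6]
black 8 [244   0  11  45 265] [249.4  18.2]
black 11 [268   1   6  55 157] [270.8  29.5]
black 39 [ 257   96   83  109 2891] [280.7 142.1]
black 79 [178 174  34  15 100] [194.5 183.7]
black 84 [    0   178   153   207 12950] [ 60.1 278.9]
black 186 [404 247  31  37 364] [419.6 262. ]
black 198 [311 259  28  22 157] [327.3 271.2]
black 241 [252 307  24  14  65] [264.  313.5]
black 254 [379 324 170  96 781] [446.8 372. ]
black 255 [277 340  32  34 504] [292.3 358.2]
black 260 [ 23 357  14  41  97] [ 31.6 379.4]
```

View pics/c1.png

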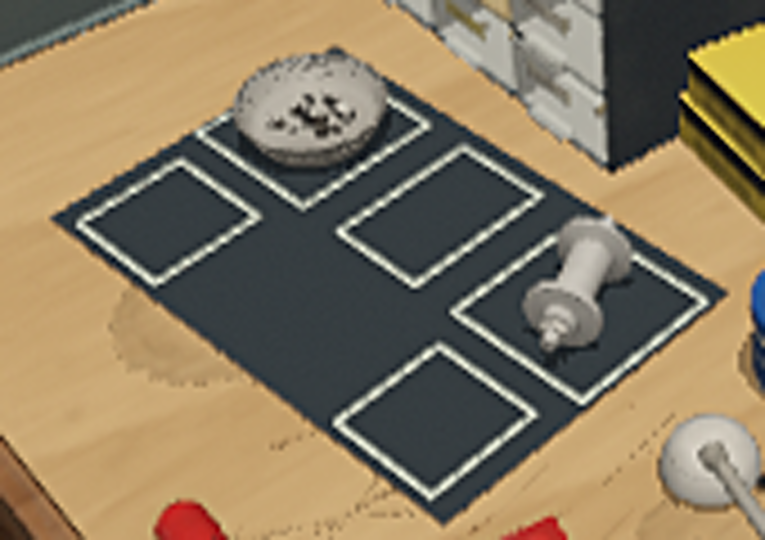

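```bash
cat > fit.py <<'E'
from h import *
d=load("scene0")
def sq(cx,cy,hx,hy): return [(cx-hx,cy+hy),(cx+hx,cy+hy),(cx+hx,cy-hy),(cx-hx,cy-hy)]
px=[(76,222),(181,160),(261,214),(156,287),(333,423),(440,343),(538,413),(432,499),(336,231),(463,147),(545,196),(416,288),(450,312),(711,297),(583,405),(52,216),(445,523),(727,293)]
b=sq(45,-115,50,50); m=sq(0,0,110,170)
mm=sq(-65,115,37,37)+sq(-65,-115,37,37)+sq(45,0,50,33)+[b[0],b[2],b[3]]+[m[0],m[3],m[2]]
P=[ray(d,((x+.5)/4.5-.5+125,(y+.5)/4.5-.5+150),2)[:2] for x,y in px]
P=np.array(P);M=np.array(mm,float)
pc,mc=P.mean(0),M.mean(0)
a=np.arctan2(*( (lambda C:(C[0,1]-C[1,0],C[0,0]+C[1,1]))((M-mc).T@(P-pc)) ))
R=np.array([[np.cos(a),-np.sin(a)],[np.sin(a),np.cos(a)]]); t=pc-R@mc
if __name__=="__main__":
    print("yaw",np.degrees(a),"t",t); print((P-(M@R.T+t)).round(1).tolist())
    for n,c in dict(tin=(45,0),dish=(45,115),hub=(45,-115),oil=(-65,115),tape=(-65,-115)).items(): print(n,(R@c+t).round(1))
    for n in ("scene0","side0"):
        q=load(n); im=q["p"].copy()
        for X in M@R.T+t:
            u=proj(q,[*X,2]); cv2.circle(im,tuple(int(round(v)) for v in u),2,(0,255,0),1)
        cv2.imwrite("pics/ov_"+n+".png",im)
    H=cv2.cvtColor(d["p"],cv2.COLOR_BGR2HSV)
    c=d["p"][240:400,150:410]; cv2.imwrite("pics/c2.png",cv2.resize(c,None,fx=3,fy=3,interpolation=cv2.INTER_CUBIC))
    s=load("side0")["p"][110:280,180:420]; cv2.imwrite("pics/c3.png",cv2.resize(s,None,fx=3,fy=3,interpolation=cv2.INTER_CUBIC))
E
python3 fit.py
```

```text
yaw 7.164785801450656 t [546.66229319 169.60551878]
[[-0.6, 2.0], [0.2, 0.7], [2.0, 0.9], [-1.5, -2.9], [-1.5, 1.0], [1.3, 1.6], [1.6, -0.5], [-0.9, -1.4], [-1.2, 1.4], [-0.6, 0.6], [1.8, -2.0], [-1.3, -2.3], [-1.9, 1.5], [4.1, 0.9], [-1.4, -1.9], [1.4, -0.9], [0.9, 0.7], [-2.5, 0.4]]
tin [591.3 175.2]
dish [577.  289.3]
hub [605.7  61.1]
oil [467.8 275.6]
tape [496.5  47.4]
```

View pics/c2.png

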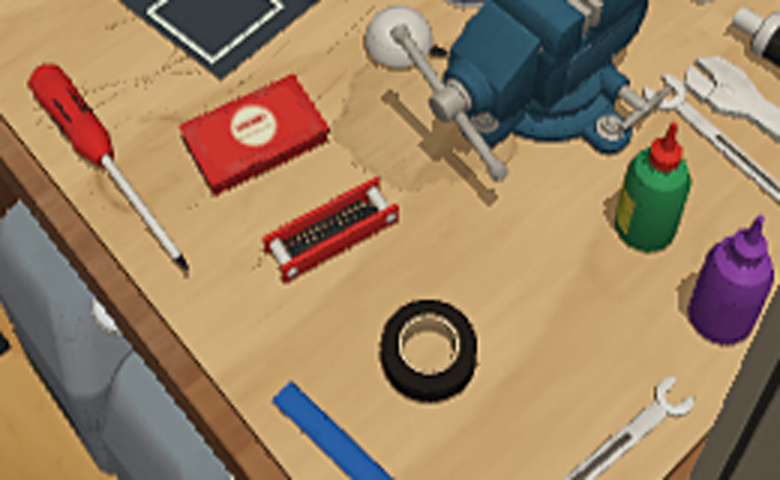

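View pics/c3.png

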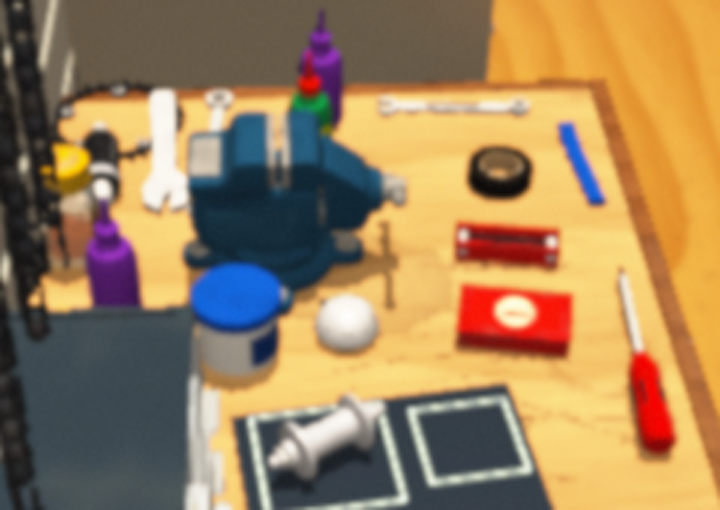

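View pics/ov_side0.png

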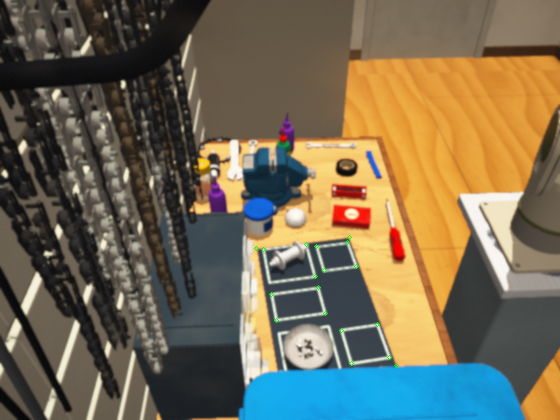

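Run:
```python
from h import *
S=load("scene0");D=load("side0")
def A(x,y,z): return ray(S,((x+.5)/3-.5+150,(y+.5)/3-.5+240),z)[:2].round(1)
def B(x,y,z): return ray(D,((x+.5)/3-.5+180,(y+.5)/3-.5+110),z)[:2].round(1)
def rep(n,c,pairs):
    c=np.array(c); print(n,"mean",c.mean(0).round(1),c.tolist())
    for i,j in pairs: v=c[j]-c[i]; print("   len",np.hypot(*v).round(1),"dir",np.degrees(np.arctan2(v[1],v[0])).round(1))
rep("tinS",[A(181,127,20),A(293,76,20),A(327,123,20),A(215,181,20)],[(0,1),(3,2),(0,3)])
rep("tinD",[B(461,286,20),B(572,293,20),B(570,344,20),B(458,334,20)],[(0,1),(3,2),(0,3)])
rep("hexS",[A(265,240,22),A(378,179,22),A(397,206,22),A(283,267,22)],[(0,1),(3,2),(0,3)])
rep("hexD",[B(457,225,22),B(559,228,22),B(558,256,22),B(458,253,22)],[(0,1),(3,2),(0,3)])
print("tape",A(428.5,351,9.5),B(500,171,9.5))
# oil: axis
print("oil body mid",A(655,200,42), "tip", A(672,124,123),"foot", A(649,240,0))
print("oil tip D",B(310,50,123),"shoulder")
print("vice handle: ends",[A(497,172,z) for z in (0,60,90)], A(400,33,90), B(346,322,0))
```

```text
tinS mean [446.1 -74.2] [[406.0, -40.5], [493.9, -57.3], [486.3, -106.3], [398.1, -92.9]]
   len 89.5 dir -10.8
   len 89.2 dir -8.6
   len 53.0 dir -98.6
tinD mean [445.8 -71. ] [[485.8, -106.8], [395.5, -94.0], [407.4, -33.7], [494.7, -49.3]]
   len 91.2 dir 171.9
   len 88.7 dir 169.9
   len 58.2 dir 81.2
hexS mean [ 437.4 -171.5] [[396.0, -152.7], [482.5, -166.4], [478.3, -190.9], [392.9, -176.0]]
   len 87.6 dir -9.0
   len 86.7 dir -9.9
   len 23.5 dir -97.6
hexD mean [ 439.4 -161.6] [[480.6, -184.3], [393.0, -176.1], [400.0, -139.0], [483.9, -146.8]]
   len 88.0 dir 174.7
   len 84.3 dir 174.7
   len 37.6 dir 85.0
tape [ 429.6 -275.8] [ 429.9 -276.2]
oil body mid [ 600.8 -308.6] tip [ 601.7 -305. ] foot [ 598.6 -313.6]
oil tip D [ 602.7 -310.1] shoulder
vice handle: ends [array([ 558.9, -207. ]), array([ 528.6, -232.2]), array([ 513.4, -244.8])] [ 542.  -121.3] [581.9 -88.9]
```

```bash
cat >> h.py <<'E'
from scipy.spatial.transform import Rotation as Ro
def plan(goal,yaw,n=None,obs=None):
    """tool-frame shift (cm) and turn (rad) from current pose to goal tool-down pose with yaw"""
    o=obs or get_obs(); R0=Ro.from_euler('xyz',o["tcp_rot"],degrees=True); R1=Ro.from_euler('xyz',[180,0,yaw],degrees=True)
    w=(R0.inv()*R1).as_rotvec(); dp=np.array(goal)-o["ee_pos"]; s=R0.inv().apply(dp)/10
    print("t",round(o["time_s"],2),"at",o["ee_pos"].round(1),o["tcp_rot"].round(2),"grip",round(o["gripper_width"],1),"q7",o["q"][6].round(1),"F",o["ft_force"].round(1))
    print(" total shift now-axes cm",s.round(2),"turn",w.round(3), "rows>=",np.ceil(max(np.linalg.norm(s)/4.1,np.linalg.norm(w)/.12)))
    s1=R1.inv().apply(dp)/10; print(" shift in goal axes cm",s1.round(2))
E
python3 - <<'E'
from h import *
d=load("scene0")
print("tub corner foot",ray(d,(57,168),0)[:2],ray(d,(180,133),0)[:2],"lid corners",ray(d,(62,128),160)[:2],ray(d,(182,88),160)[:2])
plan([430,-72,250],80)
E
```

```text
tub corner foot [306.63640287 587.74332786] [664.34524935 507.91425517] lid corners [348.49853679 500.81515315] [684.57385537 478.09120389]
t 0.15 at [254.6 570.5 230.7] [1.800e+02 6.000e-02 6.595e+01] grip 85.4 q7 -5.1 F [-0.1  0.2 -0.5]
 total shift now-axes cm [-51.53  42.2   -1.87] turn [-0.     0.001 -0.245] rows>= 17.0
 shift in goal axes cm [-60.23  28.43  -1.93]
```

>>> apply_moves([
  [[-3.1, 2.5, -0.1], [0, 0, -0.08]],
  [[-3.3, 2.3, -0.1], [0, 0, -0.08]],
  [[-3.5, 2, -0.1], [0, 0, -0.085]],
  [[-3.6, 1.7, -0.1], [0, 0, 0]],
  [[-3.6, 1.7, -0.1], [0, 0, 0]],
])

```text
time_s: 0.57
ee_pos: [303.3, 377.0, 230.6]
tcp_rot: [-179.7, 0.3, 81.4]
ft_force: [1.0, 0.7, 1.7]
gripper_width: 85.3
```

>>> apply_moves([
  [[-3.6, 1.7, -0.1], [0, 0, 0]],
  [[-3.6, 1.7, -0.1], [0, 0, 0]],
  [[-3.6, 1.7, -0.1], [0, 0, 0]],
  [[-3.6, 1.7, -0.1], [0, 0, 0]],
  [[-3.6, 1.7, -0.1], [0, 0, 0]],
])

```text
time_s: 0.98
ee_pos: [360.4, 176.6, 235.4]
tcp_rot: [-179.6, 0.3, 81.5]
ft_force: [1.8, -0.4, -0.6]
gripper_width: 85.1
```

>>> apply_moves([
  [[-3.6, 1.7, -0.1], [0, 0, 0]],
  [[-3.6, 1.7, -0.1], [0, 0, 0]],
  [[-3.6, 1.7, -0.1], [0, 0, 0]],
  [[-3.6, 1.7, -0.1], [0, 0, 0]],
  [[-3.6, 1.7, -0.1], [0, 0, 0]],
])

```text
time_s: 1.4
ee_pos: [417.2, -23.9, 240.8]
tcp_rot: [-179.7, 0.1, 81.5]
ft_force: [1.2, 0.3, 0.2]
gripper_width: 85.3
```

Run:
```python
from h import *
plan([430,-72,250],80)
```

```text
t 1.4 at [417.2 -23.9 240.8] [-1.7965e+02  9.0000e-02  8.1480e+01] grip 85.3 q7 73.7 F [1.2 0.3 0.2]
 total shift now-axes cm [-4.57  1.98 -0.93] turn [-0.006  0.002  0.026] rows>= 2.0
 shift in goal axes cm [-4.51  2.1  -0.92]
```

>>> apply_moves([
  [[-2.3, 1, -0.4], [0, 0, 0.02]],
  [[-2.3, 1, -0.4], [0, 0, 0]],
  [[0, 0, 0], [0, 0, 0]],
])

```text
time_s: 1.65
ee_pos: [429.9, -83.7, 249.4]
tcp_rot: [-179.7, 0.1, 79.6]
ft_force: [0.2, 0.3, 0.1]
gripper_width: 84.8
```

Run:
```python
from h import *
plan([446,-72,250],80.5)
snap("wrist","w1")
```

```text
t 1.65 at [429.9 -83.7 249.4] [-1.7975e+02  1.3000e-01  7.9640e+01] grip 84.8 q7 80.3 F [0.2 0.3 0.1]
 total shift now-axes cm [ 1.44  1.37 -0.07] turn [-0.004  0.002 -0.015] rows>= 1.0
 shift in goal axes cm [ 1.42  1.39 -0.06]
```

View pics/w1.png

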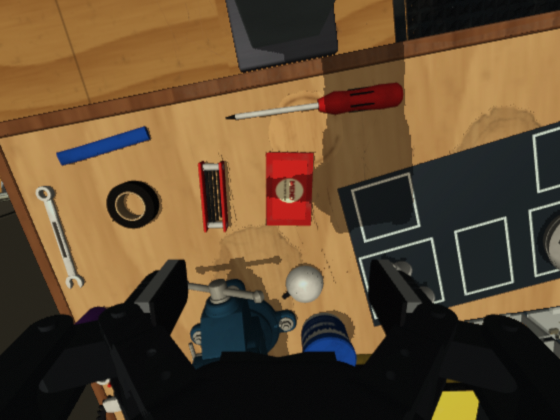

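The wrist view shows the tin at (290,189), the hex keys at (214,196), the tape at (133,204), and the mat outlines on the right.

Run:
```python
from h import *
d=load("w1");p=d["p"]
c=p[130:270,90:330]; cv2.imwrite("pics/c4.png",cv2.resize(c,None,fx=3.3,fy=3.3,interpolation=cv2.INTER_CUBIC))
c=p[110:330,330:560]; cv2.imwrite("pics/c5.png",cv2.resize(c,None,fx=2.7,fy=2.7,interpolation=cv2.INTER_CUBIC))
```

```text
(no output)
```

View pics/c4.png

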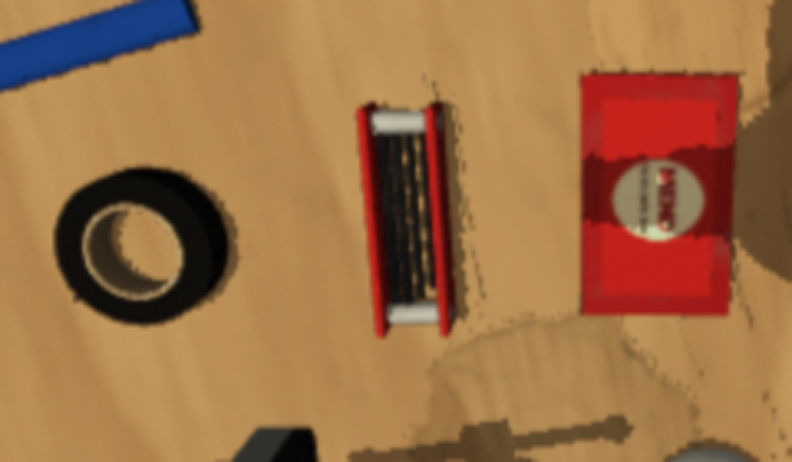

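View pics/c5.png

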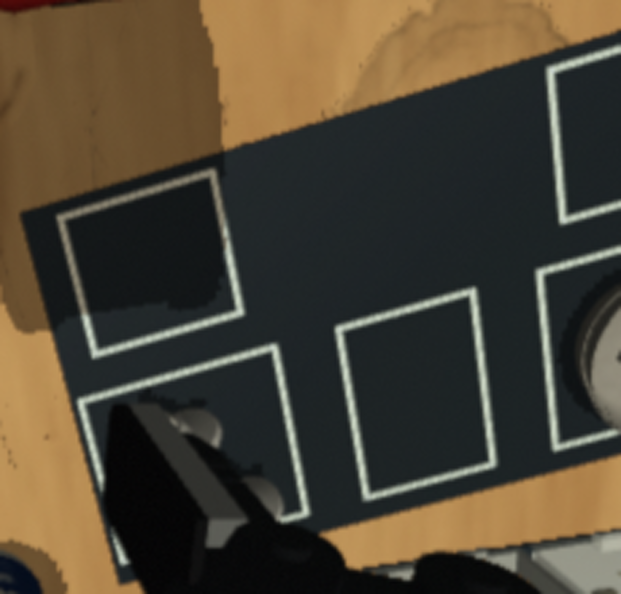

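Run:
```python
from h import *
d=load("w1")
def A(x,y,z): return ray(d,((x+.5)/3.3-.5+90,(y+.5)/3.3-.5+130),z)[:2].round(1)
def C(x,y,z): return ray(d,((x+.5)/2.7-.5+330,(y+.5)/2.7-.5+110),z)[:2].round(1)
def rep(n,c,pairs):
    c=np.array(c); print(n,"mean",c.mean(0).round(1),c.tolist())
    for i,j in pairs: v=c[j]-c[i]; print("   len",np.hypot(*v).round(1),"dir",np.degrees(np.arctan2(v[1],v[0])).round(1))
rep("tin",[A(580,73,20),A(740,73,20),A(728,315,20),A(581,314,20)],[(0,3),(1,2),(0,1)])
rep("hex",[A(359,106,22),A(440,103,22),A(453,333,22),A(381,335,22)],[(0,3),(1,2),(0,1)])
print("tape",A(142,245,9.5), "top hole",A(133,251,19))
rep("tape out",[C(57,216,2),C(213,169,2),C(244,315,2),C(93,357,2)],[(0,3),(1,2)])
rep("tin out",[C(336,327,2),C(475,289,2),C(496,466,2),C(366,499,2)],[(0,3),(1,2)])
```

```text
tin mean [443.7 -72.6] [[392.9, -92.3], [403.3, -35.0], [494.6, -53.4], [483.9, -109.6]]
   len 92.6 dir -10.8
   len 93.1 dir -11.4
   len 58.2 dir 79.7
hex mean [ 436.  -166.4] [[389.9, -173.8], [394.2, -144.5], [482.0, -159.8], [477.8, -187.6]]
   len 89.0 dir -8.9
   len 89.1 dir -9.9
   len 29.6 dir 81.7
tape [ 428.5 -274.8] top hole [ 428.4 -273.8]
tape out mean [495.7  49.4] [[462.3, 6.7], [452.9, 82.1], [529.3, 92.6], [538.3, 16.2]]
   len 76.6 dir 7.1
   len 77.1 dir 7.8
tin out mean [590.8 178. ] [[544.0, 137.5], [536.0, 205.4], [637.7, 218.4], [645.4, 150.9]]
   len 102.3 dir 7.5
   len 102.5 dir 7.3
```

>>> apply_moves([
  [[1.4, 1.3, 2.5], [0.004, -0.002, 0]],
  [[0, 0, 4], [0, 0, 0]],
  [[0, 0, 4], [0, 0, 0]],
  [[0, 0, 4], [0, 0, 0]],
  [[0, 0, 4], [0, 0, 0]],
], gripper=7.6)

```text
time_s: 2.12
ee_pos: [450.4, -65.3, 65.4]
tcp_rot: [179.6, -0.3, 79.9]
ft_force: [0.5, 1.1, -0.4]
gripper_width: 75.9
```

Run:
```python
from h import *
plan([445,-72.5,0],79.5)
```

```text
t 2.12 at [450.4 -65.3  65.4] [179.58  -0.27  79.86] grip 75.9 q7 88.1 F [ 0.5  1.1 -0.4]
 total shift now-axes cm [-0.83 -0.46  6.54] turn [ 0.007 -0.005  0.006] rows>= 2.0
 shift in goal axes cm [-0.8  -0.4   6.54]
```

>>> apply_moves([
  [[-0.8, -0.4, 2], [0.007, -0.005, 0.006]],
  [[0, 0, 2.4], [0, 0, 0]],
  [[0, 0, 0], [0, 0, 0]],
])

```text
time_s: 2.37
ee_pos: [438.2, -68.8, 11.7]
tcp_rot: [-179.3, 0.2, 79.8]
ft_force: [-1.4, 0.3, -0.4]
gripper_width: 75.9
```

Run:
```python
from h import *
plan([445,-72.5,0],79.5)
```

```text
t 2.37 at [438.2 -68.8  11.7] [-179.28    0.19   79.76] grip 75.9 q7 92.2 F [-1.4  0.3 -0.4]
 total shift now-axes cm [-0.24  0.75  1.16] turn [-0.013  0.003  0.005] rows>= 1.0
 shift in goal axes cm [-0.24  0.73  1.17]
```

>>> apply_moves([
  [[-0.2, 0.5, 0.4], [-0.008, 0.002, 0]],
  [[0, 0, 0], [0, 0, 0]],
  [[0, 0, 0.5], [0, 0, 0]],
  [[0, 0, 0], [0, 0, 0]],
])

```text
time_s: 2.7
ee_pos: [444.4, -69.6, 4.3]
tcp_rot: [-179.8, -0.0, 79.9]
ft_force: [-1.1, -0.2, -0.6]
gripper_width: 76.1
```

Run:
```python
from h import *
plan([445,-72.5,0],79.5)
```

```text
t 2.7 at [444.4 -69.6   4.3] [-1.7984e+02 -2.0000e-02  7.9930e+01] grip 76.1 q7 93.6 F [-1.1 -0.2 -0.6]
 total shift now-axes cm [-0.28  0.11  0.43] turn [-0.003 -0.     0.007] rows>= 1.0
 shift in goal axes cm [-0.28  0.11  0.43]
```

>>> apply_moves([
  [[-0.3, 0.1, 0.4], [-0.003, 0, 0.006]],
  [[0, 0, 0], [0, 0, 0]],
])

```text
time_s: 2.87
ee_pos: [446.6, -72.4, 1.8]
tcp_rot: [179.8, -0.1, 79.6]
ft_force: [-0.3, -0.1, 0.9]
gripper_width: 75.7
```

>>> apply_moves([
  [[0, 0, 0], [0, 0, 0]],
  [[0, 0, 0], [0, 0, 0]],
  [[0, 0, 0], [0, 0, 0]],
  [[0, 0, 0], [0, 0, 0]],
  [[0, 0, 0], [0, 0, 0]],
], gripper=4)

```text
time_s: 3.28
ee_pos: [447.7, -72.8, 3.6]
tcp_rot: [179.6, -0.2, 79.5]
ft_force: [0.6, -0.1, -1.0]
gripper_width: 55.8
```

Run:
```python
from h import *
plan([445,-72.5,100],79.5)
snap("wrist","w2")
```

```text
t 3.28 at [447.7 -72.8   3.6] [179.64  -0.2   79.53] grip 55.8 q7 94.0 F [ 0.6 -0.1 -1. ]
 total shift now-axes cm [ 0.02 -0.22 -9.64] turn [ 0.006 -0.004  0.   ] rows>= 3.0
 shift in goal axes cm [-0.02 -0.28 -9.64]
```

View pics/w2.png

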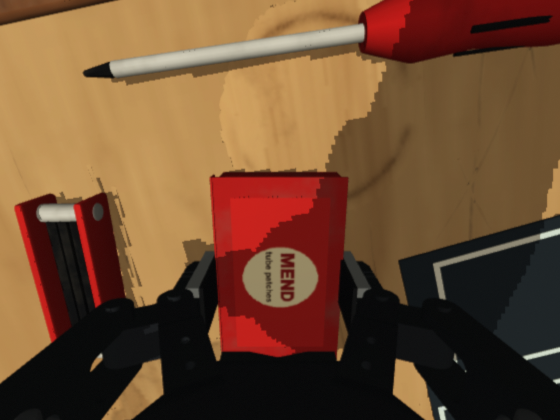

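>>> apply_moves([
  [[0, 0, -1.5], [0.004, -0.003, 0]],
  [[0, 0, -3], [0, 0, 0]],
  [[0, 0, -3], [0, 0, 0]],
  [[0, 0, -2], [0, 0, 0]],
  [[0, 0, 0], [0, 0, 0]],
])

```text
time_s: 3.75
ee_pos: [445.3, -73.4, 100.7]
tcp_rot: [-179.8, 0.2, 79.5]
ft_force: [1.0, 0.1, 0.4]
gripper_width: 56.2
```

Run:
```python
from h import *
plan([593,176.5,110],97.3)
```

```text
t 3.75 at [445.3 -73.4 100.7] [-1.7983e+02  1.7000e-01  7.9480e+01] grip 56.2 q7 85.8 F [1.  0.1 0.4]
 total shift now-axes cm [27.26  9.96 -1.04] turn [-0.003  0.002 -0.311] rows>= 8.0
 shift in goal axes cm [22.91 17.82 -0.93]
```

>>> apply_moves([
  [[0, 0, -0.3], [0, 0, -0.07]],
  [[0, 0, -0.3], [0, 0, -0.08]],
  [[0, 0, -0.2], [0, 0, -0.08]],
  [[0, 0, 0], [0, 0, -0.06]],
  [[2, 1.6, 0], [0, 0, 0]],
])

```text
time_s: 4.17
ee_pos: [457.4, -54.1, 108.0]
tcp_rot: [-179.8, 0.0, 96.7]
ft_force: [0.6, -1.0, -0.7]
gripper_width: 55.9
```

>>> apply_moves([
  [[2.5, 2, 0], [0, 0, 0]],
  [[2.5, 2, 0], [0, 0, 0]],
  [[2.5, 2, 0], [0, 0, 0]],
  [[2.5, 2, 0], [0, 0, 0]],
  [[2.5, 2, 0], [0, 0, 0]],
])

```text
time_s: 4.58
ee_pos: [543.0, 84.8, 103.5]
tcp_rot: [-179.7, -0.1, 96.3]
ft_force: [0.7, -0.1, -0.1]
gripper_width: 55.7
```

Run:
```python
from h import *
plan([593,176.5,110],97.3)
```

```text
t 4.58 at [543.   84.8 103.5] [-1.7966e+02 -7.0000e-02  9.6330e+01] grip 55.7 q7 90.8 F [ 0.7 -0.1 -0.1]
 total shift now-axes cm [ 8.56  5.98 -0.67] turn [-0.006 -0.001 -0.017] rows>= 3.0
 shift in goal axes cm [ 8.46  6.12 -0.65]
```

>>> apply_moves([
  [[2.5, 1.8, -0.2], [0, 0, -0.017]],
  [[2.5, 1.8, -0.1], [0, 0, 0]],
  [[1.8, 1.2, 0], [0, 0, 0]],
  [[0.8, 0.6, 0], [0, 0, 0]],
  [[0, 0, 0], [0, 0, 0]],
])

```text
time_s: 5.0
ee_pos: [588.4, 178.6, 99.4]
tcp_rot: [-179.3, -0.1, 97.9]
ft_force: [-0.7, -0.5, -0.3]
gripper_width: 56.0
```

Run:
```python
from h import *
snap("wrist","w3")
plan([593,176.5,40],97.3)
```

```text
t 5.05 at [587.8 177.3  99.2] [-1.793e+02 -1.000e-01  9.781e+01] grip 55.6 q7 86.3 F [-0.2  0.2 -0.8]
 total shift now-axes cm [-0.16  0.57  5.92] turn [-0.012 -0.002  0.009] rows>= 2.0
 shift in goal axes cm [-0.15  0.5   5.92]
```

View pics/w3.png

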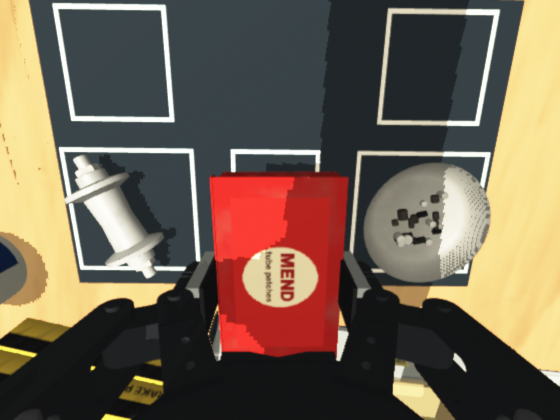

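Run:
```python
from h import *
d=load("w3")
for n,c in dict(oil=[(389,9),(499,11),(479,126),(379,123)],tape=[(54,4),(165,6),(174,122),(71,122)]).items():
    q=np.array([ray(d,u,2)[:2] for u in c]); print(n,q.mean(0).round(1),q.round(1).tolist())
```

```text
oil [466.4 278.7] [[433.2, 235.6], [423.9, 311.5], [500.2, 321.8], [508.5, 245.9]]
tape [495.8  48.9] [[461.9, 6.7], [452.6, 82.2], [529.0, 92.0], [539.6, 14.9]]
```

>>> apply_moves([
  [[-0.1, 0.3, 2], [-0.006, -0.001, 0.005]],
  [[0, 0.1, 3], [-0.003, 0, 0]],
  [[0, 0, 2], [0, 0, 0]],
  [[0, 0, 0], [0, 0, 0]],
])

```text
time_s: 5.38
ee_pos: [591.0, 169.3, 27.7]
tcp_rot: [-179.9, 0.1, 97.1]
ft_force: [-0.9, 0.4, -1.5]
gripper_width: 55.9
```

Run:
```python
from h import *
plan([593,176.5,5],97.3)
```

```text
t 5.38 at [591.  169.3  27.7] [-1.7992e+02  7.0000e-02  9.7150e+01] grip 55.9 q7 88.1 F [-0.9  0.4 -1.5]
 total shift now-axes cm [0.7  0.29 2.27] turn [-0.001  0.001 -0.003] rows>= 1.0
 shift in goal axes cm [0.69 0.29 2.27]
```

>>> apply_moves([
  [[0.5, 0.2, 0.3], [0, 0, 0]],
  [[0, 0, 0], [0, 0, 0]],
  [[0, 0, 0], [0, 0, 0]],
])

```text
time_s: 5.63
ee_pos: [592.2, 170.4, 26.1]
tcp_rot: [-179.9, 0.2, 96.9]
ft_force: [0.3, -0.3, -1.4]
gripper_width: 55.4
```

Run:
```python
from h import *
plan([593,177,5],97.3)
```

```text
t 5.63 at [592.2 170.4  26.1] [-1.7988e+02  1.6000e-01  9.6860e+01] grip 55.4 q7 87.7 F [ 0.3 -0.3 -1.4]
 total shift now-axes cm [0.65 0.16 2.11] turn [-0.002  0.003 -0.008] rows>= 1.0
 shift in goal axes cm [0.64 0.16 2.11]
```

>>> apply_moves([
  [[0.6, 0.1, 0.7], [0, 0, -0.008]],
  [[0.3, 0, 0.6], [0, 0, 0]],
  [[0.1, 0, 0.4], [0, 0, 0]],
  [[0, 0, 0], [0, 0, 0]],
])

```text
time_s: 5.97
ee_pos: [593.9, 182.1, 11.2]
tcp_rot: [179.8, 0.0, 97.4]
ft_force: [-0.1, 1.0, -0.6]
gripper_width: 56.1
```

Run:
```python
from h import *
plan([593,177,5],97.3)
```

```text
t 5.97 at [593.9 182.1  11.2] [1.7982e+02 4.0000e-02 9.7370e+01] grip 56.1 q7 87.7 F [-0.1  1.  -0.6]
 total shift now-axes cm [-0.5  -0.16  0.62] turn [0.003 0.001 0.001] rows>= 1.0
 shift in goal axes cm [-0.5  -0.15  0.62]
```

>>> apply_moves([
  [[-0.5, -0.1, 0.4], [0.002, 0, 0]],
  [[0, 0, 0.1], [0, 0, 0]],
  [[0, 0, 0], [0, 0, 0]],
  [[0, 0, 0], [0, 0, 0]],
])

```text
time_s: 6.3
ee_pos: [593.5, 176.6, 5.5]
tcp_rot: [180.0, 0.1, 97.4]
ft_force: [-0.6, 0.6, -0.7]
gripper_width: 56.0
```

Run:
```python
from h import *
plan([593,177,5],97.3)
```

```text
t 6.3 at [593.5 176.6   5.5] [1.7996e+02 6.0000e-02 9.7400e+01] grip 56.0 q7 88.3 F [-0.6  0.6 -0.7]
 total shift now-axes cm [ 0.05 -0.04  0.05] turn [0.001 0.001 0.002] rows>= 1.0
 shift in goal axes cm [ 0.05 -0.04  0.05]
```

Lowering a last touch, then opening only a little.

>>> apply_moves([
  [[0, 0, 0.1], [0, 0, 0]],
  [[0, 0, 0], [0, 0, 0]],
])

```text
time_s: 6.47
ee_pos: [593.8, 176.5, 5.4]
tcp_rot: [179.9, 0.0, 97.4]
ft_force: [-0.6, -0.2, -1.6]
gripper_width: 55.9
```

>>> apply_moves([
  [[0, 0, 0], [0, 0, 0]],
  [[0, 0, 0], [0, 0, 0]],
  [[0, 0, -1.5], [0, 0, 0]],
  [[0, 0, -3], [0, 0, 0]],
  [[0, 0, -4], [0, 0, 0]],
], gripper=6.9)

```text
time_s: 6.88
ee_pos: [589.0, 175.1, 84.6]
tcp_rot: [-179.3, 0.3, 97.4]
ft_force: [0.7, 0.4, -0.2]
gripper_width: 69.0
```

>>> apply_moves([
  [[0, 0, -4], [0, 0, 0]],
  [[0, -1.5, -2.5], [0, 0, 0]],
  [[0, -1.5, 0], [0, 0, 0]],
  [[0, 0, 0], [0, 0, 0]],
])

```text
time_s: 7.22
ee_pos: [562.9, 171.7, 161.3]
tcp_rot: [-180.0, 0.1, 97.3]
ft_force: [-0.8, 0.8, 0.2]
gripper_width: 69.0
```

Run:
```python
from h import *
snap("wrist","w4")
plan([437,-167.5,150],80.5)
```

```text
t 7.27 at [564.2 172.  161.6] [1.7994e+02 9.0000e-02 9.7290e+01] grip 68.8 q7 83.1 F [0.3 0.2 1.5]
 total shift now-axes cm [-32.05 -16.93   1.19] turn [0.001 0.001 0.293] rows>= 9.0
 shift in goal axes cm [-35.58  -6.94   1.16]
```

View pics/w4.png

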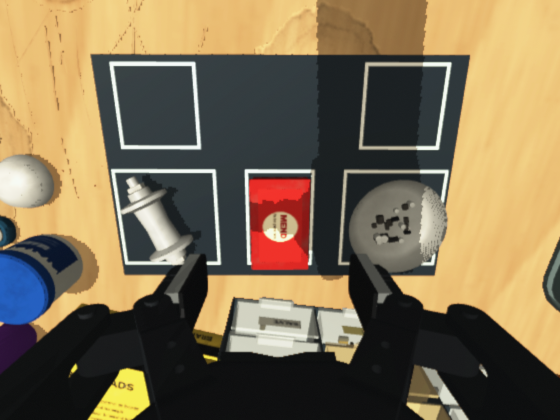

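Run:
```python
from h import *
d=load("w4");p=d["p"]
c=p[150:290,200:360]; cv2.imwrite("pics/c6.png",cv2.resize(c,None,fx=4,fy=4,interpolation=cv2.INTER_CUBIC))
```

```text
(no output)
```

View pics/c6.png

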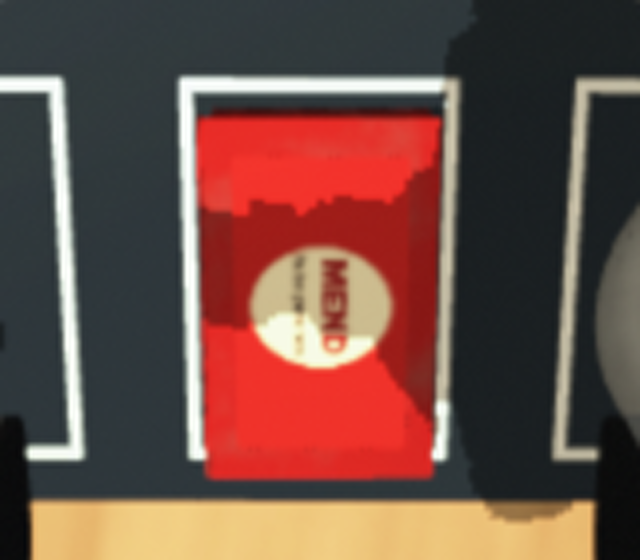

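Run:
```python
from h import *
d=load("w4")
def C(x,y,z): return ray(d,((x+.5)/4-.5+200,(y+.5)/4-.5+150),z)[:2]
t=np.array([C(196,116,22),C(441,116,22),C(433,478,22),C(205,479,22)]); o=np.array([C(178,77,2),C(461,78,2),C(446,460,2),C(189,460,2)])
print("tin",t.mean(0),t.round(1).tolist()); print("outline",o.mean(0),o.round(1).tolist())
a=np.radians(7.2); print("mat-frame diff",np.array([[np.cos(a),np.sin(a)],[-np.sin(a),np.cos(a)]])@(t.mean(0)-o.mean(0)))
```

```text
tin [590.82635748 177.10106131] [[548.1, 142.7], [540.9, 199.4], [633.3, 211.9], [641.0, 154.4]]
outline [590.35082172 177.02881225] [[543.0, 135.9], [534.3, 205.3], [637.6, 218.0], [646.5, 148.9]]
mat-frame diff [0.48084123 0.01207892]
```

The tin sits within 0.5 mm of its outline. Next are the hex keys.

>>> apply_moves([
  [[-1, -0.5, 0], [0, 0, 0.07]],
  [[-2.5, -0.8, 0], [0, 0, 0.08]],
  [[-3.5, -0.8, 0], [0, 0, 0.08]],
  [[-3.6, -0.8, 0], [0, 0, 0.06]],
  [[-3.6, -0.7, 0], [0, 0, 0]],
], gripper=6)

```text
time_s: 7.68
ee_pos: [522.1, 36.9, 158.0]
tcp_rot: [180.0, 0.1, 80.7]
ft_force: [1.2, -0.6, 0.1]
gripper_width: 60.1
```

>>> apply_moves([
  [[-3.6, -0.7, 0], [0, 0, 0]],
  [[-3.6, -0.7, 0], [0, 0, 0]],
  [[-3.6, -0.7, 0], [0, 0, 0]],
  [[-3.6, -0.5, 0], [0, 0, 0]],
  [[-3, -0.3, 0], [0, 0, 0]],
])

```text
time_s: 8.1
ee_pos: [461.8, -139.2, 155.3]
tcp_rot: [-179.8, 0.3, 80.7]
ft_force: [0.0, -0.5, 0.3]
gripper_width: 60.3
```

Run:
```python
from h import *
plan([437,-167.5,150],80.5)
```

```text
t 8.1 at [ 461.8 -139.2  155.3] [-179.85    0.28   80.65] grip 60.3 q7 95.1 F [ 0.  -0.5  0.3]
 total shift now-axes cm [-3.19 -1.99  0.55] turn [-0.003  0.005  0.003] rows>= 1.0
 shift in goal axes cm [-3.2  -1.98  0.53]
```

>>> apply_moves([
  [[-1, -1.2, 0], [0, 0.003, 0]],
  [[-0.5, -0.6, 0], [0, 0, 0]],
  [[0, 0, 0], [0, 0, 0]],
  [[0, 0, 0], [0, 0, 0]],
])

```text
time_s: 8.43
ee_pos: [439.1, -159.1, 154.2]
tcp_rot: [-179.8, 0.3, 80.0]
ft_force: [0.8, -0.1, -0.2]
gripper_width: 59.7
```

Run:
```python
from h import *
snap("wrist","w5")
plan([437,-167.5,50],80.5)
```

```text
t 8.48 at [ 439.3 -158.9  154.1] [-179.76    0.3    80.04] grip 60.0 q7 95.8 F [-0.2  0.6  0.1]
 total shift now-axes cm [-0.84 -0.03 10.42] turn [-0.004  0.005 -0.008] rows>= 3.0
 shift in goal axes cm [-0.89 -0.08 10.41]
```

View pics/w5.png

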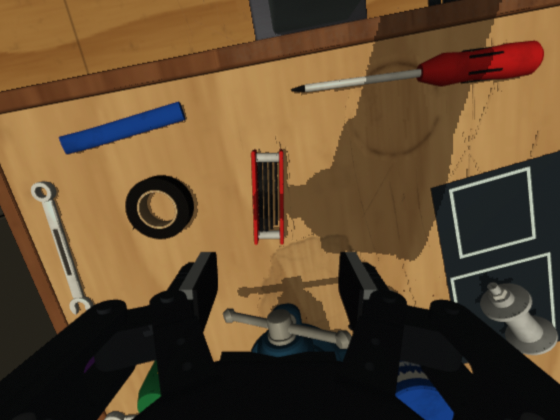

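Run:
```python
from h import *
d=load("w5")
t=np.array([ray(d,u,22)[:2] for u in [(252,150),(284,150),(285,243),(255,244)]])
print("hex",t.mean(0),t.round(1).tolist())
for a,b in ((0,3),(1,2)): v=t[b]-t[a]; print(np.degrees(np.arctan2(v[1],v[0])))
# tape: black mask bbox
g=d["p"].max(2); m=(g<45).astype(np.uint8); m[:165]=0;m[250:]=0;m[:,:115]=0;m[:,205:]=0
cs,_=cv2.findContours(m,cv2.RETR_EXTERNAL,cv2.CHAIN_APPROX_NONE); c=max(cs,key=cv2.contourArea); e=cv2.fitEllipse(c); print("tape",e,ray(d,e[0],9.5)[:2])
```

```text
hex [ 436.25021134 -167.24020997] [[389.8, -174.0], [394.7, -146.1], [482.2, -160.0], [478.3, -188.8]]
-9.476953097206115
-9.054851313171282
tape ((159.55606079101562, 206.43408203125), (60.995880126953125, 66.64566040039062), 86.0869369506836) [ 428.45807337 -274.98070612]
```

>>> apply_moves([
  [[-0.6, 0, 2.5], [-0.002, 0.003, -0.005]],
  [[-0.2, 0, 3.5], [0, 0, 0]],
  [[0, 0, 3], [0, 0, 0]],
  [[0, 0, 1], [0, 0, 0]],
  [[0, 0, 0], [0, 0, 0]],
])

```text
time_s: 8.9
ee_pos: [444.6, -161.1, 51.1]
tcp_rot: [179.8, 0.1, 81.1]
ft_force: [0.3, 0.5, -0.1]
gripper_width: 60.0
```

Run:
```python
from h import *
plan([436.5,-167.3,4],80.7)
```

```text
t 8.9 at [ 444.6 -161.1   51.1] [1.798e+02 1.300e-01 8.106e+01] grip 60.0 q7 105.9 F [ 0.3  0.5 -0.1]
 total shift now-axes cm [-0.73 -0.72  4.71] turn [0.004 0.002 0.006] rows>= 2.0
 shift in goal axes cm [-0.75 -0.7   4.71]
```

>>> apply_moves([
  [[-0.7, -0.7, 1.2], [0.003, 0.002, 0.005]],
  [[0, 0, 1.5], [0, 0, 0]],
  [[0, 0, 0.5], [0, 0, 0]],
  [[0, 0, 0], [0, 0, 0]],
  [[0, 0, 0], [0, 0, 0]],
], gripper=5)

```text
time_s: 9.32
ee_pos: [440.8, -162.8, 19.3]
tcp_rot: [180.0, 0.1, 81.3]
ft_force: [0.9, 0.3, -0.1]
gripper_width: 49.9
```

Run:
```python
from h import *
plan([436.5,-167.3,4],80.7)
```

```text
t 9.32 at [ 440.8 -162.8   19.3] [1.7998e+02 8.0000e-02 8.1300e+01] grip 49.9 q7 109.4 F [ 0.9  0.3 -0.1]
 total shift now-axes cm [-0.5  -0.36  1.53] turn [0.    0.001 0.011] rows>= 1.0
 shift in goal axes cm [-0.51 -0.35  1.53]
```

>>> apply_moves([
  [[-0.5, -0.4, 0.7], [0, 0, 0.01]],
  [[0, 0, 0.6], [0, 0, 0]],
  [[0, 0, 0], [0, 0, 0]],
  [[0, 0, 0], [0, 0, 0]],
])

```text
time_s: 9.65
ee_pos: [438.1, -167.0, 7.5]
tcp_rot: [179.8, 0.0, 80.8]
ft_force: [-0.0, 0.1, -0.2]
gripper_width: 50.0
```

Run:
```python
from h import *
plan([436.5,-167.3,4],80.7)
```

```text
t 9.65 at [ 438.1 -167.     7.5] [1.7975e+02 3.0000e-02 8.0770e+01] grip 50.0 q7 110.6 F [-0.   0.1 -0.2]
 total shift now-axes cm [-0.05 -0.15  0.35] turn [0.004 0.    0.001] rows>= 1.0
 shift in goal axes cm [-0.05 -0.15  0.35]
```

>>> apply_moves([
  [[-0.1, -0.1, 0.3], [0.003, 0, 0]],
  [[0, 0, 0], [0, 0, 0]],
])

```text
time_s: 9.82
ee_pos: [437.1, -167.9, 4.6]
tcp_rot: [179.9, 0.0, 80.8]
ft_force: [0.3, -0.2, 0.3]
gripper_width: 50.0
```

>>> apply_moves([
  [[0, 0, 0], [0, 0, 0]],
  [[0, 0, 0], [0, 0, 0]],
  [[0, 0, 0], [0, 0, 0]],
  [[0, 0, 0], [0, 0, 0]],
  [[0, 0, 0], [0, 0, 0]],
], gripper=1.8)

```text
time_s: 10.23
ee_pos: [437.2, -168.1, 5.0]
tcp_rot: [179.9, -0.0, 80.8]
ft_force: [-0.2, -0.2, -2.5]
gripper_width: 27.6
```

Run:
```python
from h import *
snap("wrist","w6")
plan([436.5,-167.3,4],80.7)
```

```text
t 10.28 at [ 437.2 -168.1    5. ] [179.89  -0.    80.75] grip 27.4 q7 111.0 F [-0.1  0.6 -2.1]
 total shift now-axes cm [ 0.07 -0.09  0.1 ] turn [ 0.002 -0.     0.001] rows>= 1.0
 shift in goal axes cm [ 0.07 -0.09  0.1 ]
```

View pics/w6.png

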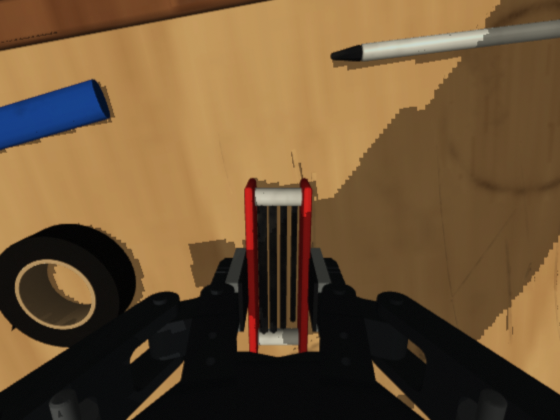

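The hex keys are gripped at the middle. I lift them and carry them over.

>>> apply_moves([
  [[0, 0, -1.5], [0, 0, 0]],
  [[0, 0, -3], [0, 0, 0]],
  [[0, 0, -3], [0, 0, -0.07]],
  [[0, 0, -2.5], [0, 0, -0.08]],
  [[0, 0, -1], [0, 0, -0.08]],
])

```text
time_s: 10.7
ee_pos: [433.6, -168.0, 115.9]
tcp_rot: [-179.6, 0.1, 94.2]
ft_force: [1.0, 0.7, -2.5]
gripper_width: 28.0
```

Run:
```python
from h import *
plan([591.5,177,115],97.4)
```

```text
t 10.7 at [ 433.6 -168.   115.9] [-1.7956e+02  9.0000e-02  9.4180e+01] grip 28.0 q7 113.8 F [ 1.   0.7 -2.5]
 total shift now-axes cm [33.26 18.27 -0.1 ] turn [-0.008  0.001 -0.056] rows>= 10.0
 shift in goal axes cm [32.18 20.11  0.09]
```

>>> apply_moves([
  [[2, 1.2, 0], [-0.004, 0, -0.04]],
  [[3, 1.9, 0], [0, 0, 0]],
  [[3.3, 2, 0], [0, 0, 0]],
  [[3.3, 2.1, 0], [0, 0, 0]],
  [[3.3, 2.1, 0], [0, 0, 0]],
])

```text
time_s: 11.12
ee_pos: [511.4, -13.1, 120.6]
tcp_rot: [179.7, 0.0, 96.0]
ft_force: [0.8, -0.8, -0.8]
gripper_width: 27.6
```

>>> apply_moves([
  [[3.3, 2.1, 0], [0, 0, 0]],
  [[3.3, 2.1, 0], [0, 0, 0]],
  [[3.3, 2.1, 0], [0, 0, 0]],
  [[2.5, 1.5, 0], [0, 0, 0]],
  [[1.5, 1, 0], [0, 0, 0]],
])

```text
time_s: 11.53
ee_pos: [586.7, 148.2, 119.8]
tcp_rot: [179.7, -0.1, 96.3]
ft_force: [-0.1, 0.2, -1.3]
gripper_width: 27.5
```

Run:
```python
from h import *
plan([591.5,177,80],97.4)
```

```text
t 11.53 at [586.7 148.2 119.8] [ 1.7974e+02 -1.5000e-01  9.6290e+01] grip 27.5 q7 87.9 F [-0.1  0.2 -1.3]
 total shift now-axes cm [2.8  0.78 3.99] turn [ 0.005 -0.003 -0.019] rows>= 2.0
 shift in goal axes cm [2.8  0.85 3.98]
```

>>> apply_moves([
  [[1.5, 0.3, 1], [0.004, -0.002, -0.015]],
  [[0.5, 0.1, 1.5], [0, 0, 0]],
  [[0, 0, 1], [0, 0, 0]],
  [[0, 0, 0], [0, 0, 0]],
  [[0, 0, 0], [0, 0, 0]],
])

```text
time_s: 11.95
ee_pos: [588.8, 176.2, 81.6]
tcp_rot: [-179.9, -0.0, 97.7]
ft_force: [-0.4, 0.7, -0.0]
gripper_width: 27.9
```

Run:
```python
from h import *
plan([591.5,177,28],97.4)
```

```text
t 11.95 at [588.8 176.2  81.6] [-1.7995e+02 -3.0000e-02  9.7680e+01] grip 27.9 q7 87.8 F [-0.4  0.7 -0. ]
 total shift now-axes cm [0.04 0.29 5.36] turn [-0.001 -0.     0.005] rows>= 2.0
 shift in goal axes cm [0.04 0.28 5.36]
```

>>> apply_moves([
  [[0, 0.2, 1], [0, 0, 0.003]],
  [[0, 0, 1.5], [0, 0, 0]],
  [[0, 0, 1], [0, 0, 0]],
  [[0, 0, 0], [0, 0, 0]],
  [[0, 0, 0], [0, 0, 0]],
])

```text
time_s: 12.37
ee_pos: [592.2, 172.4, 46.4]
tcp_rot: [179.9, -0.0, 97.2]
ft_force: [1.2, 0.3, -2.4]
gripper_width: 27.4
```

Run:
```python
from h import *
plan([591.5,177,28],97.4)
```

```text
t 12.37 at [592.2 172.4  46.4] [ 1.7991e+02 -2.0000e-02  9.7150e+01] grip 27.4 q7 88.8 F [ 1.2  0.3 -2.4]
 total shift now-axes cm [ 0.46 -0.01  1.84] turn [ 0.002 -0.    -0.004] rows>= 1.0
 shift in goal axes cm [ 0.46 -0.01  1.84]
```

>>> apply_moves([
  [[0.5, 0, 0.5], [0, 0, -0.004]],
  [[0, 0, 0.5], [0, 0, 0]],
  [[0, 0, 0.3], [0, 0, 0]],
  [[0, 0, 0], [0, 0, 0]],
  [[0, 0, 0], [0, 0, 0]],
])

```text
time_s: 12.78
ee_pos: [592.6, 177.6, 33.9]
tcp_rot: [179.8, -0.1, 97.3]
ft_force: [-0.5, -0.0, -1.2]
gripper_width: 28.0
```

Run:
```python
from h import *
plan([591.5,177,28],97.4)
```

```text
t 12.78 at [592.6 177.6  33.9] [ 1.7978e+02 -6.0000e-02  9.7350e+01] grip 28.0 q7 88.9 F [-0.5 -0.  -1.2]
 total shift now-axes cm [-0.05 -0.12  0.59] turn [ 0.004 -0.001 -0.001] rows>= 1.0
 shift in goal axes cm [-0.05 -0.12  0.59]
```

>>> apply_moves([
  [[0, -0.1, 0.3], [0.003, 0, 0]],
  [[0, 0, 0.2], [0, 0, 0]],
  [[0, 0, 0], [0, 0, 0]],
  [[0, 0, 0.1], [0, 0, 0]],
  [[0, 0, 0], [0, 0, 0]],
])

```text
time_s: 13.2
ee_pos: [592.0, 177.7, 28.0]
tcp_rot: [179.9, -0.1, 97.4]
ft_force: [0.4, -0.5, -1.3]
gripper_width: 27.8
```

Run:
```python
from h import *
snap("wrist","w7")
plan([591.5,177,28],97.4)
```

```text
t 13.25 at [592.  177.7  28.1] [ 1.7991e+02 -8.0000e-02  9.7360e+01] grip 27.7 q7 89.1 F [-0.3  0.6 -0.8]
 total shift now-axes cm [-0.06 -0.06  0.  ] turn [ 0.002 -0.001 -0.001] rows>= 1.0
 shift in goal axes cm [-0.06 -0.06  0.01]
```

View pics/w7.png

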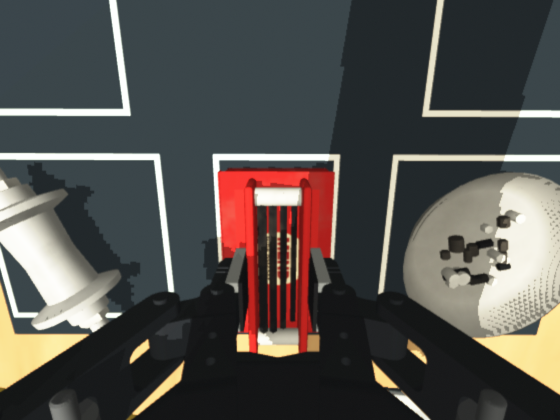

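The hex key set is over the tin. I lower the last millimetre and release. Hub clearance is fine at 5 cm opening.

>>> apply_moves([
  [[0, 0, 0.1], [0, 0, 0]],
  [[0, 0, 0], [0, 0, 0]],
])

```text
time_s: 13.42
ee_pos: [592.2, 177.7, 28.1]
tcp_rot: [179.9, -0.1, 97.3]
ft_force: [-0.6, 0.2, -1.7]
gripper_width: 27.4
```

>>> apply_moves([
  [[0, 0, 0], [0, 0, 0]],
  [[0, 0, 0], [0, 0, 0]],
  [[0, 0, -1], [0, 0, 0]],
  [[0, 0, -3], [0, 0, 0]],
  [[0, 0, -4], [0, 0, 0]],
], gripper=4.2)

```text
time_s: 13.83
ee_pos: [587.8, 176.2, 103.7]
tcp_rot: [-179.4, 0.1, 97.3]
ft_force: [0.5, 0.7, -0.1]
gripper_width: 42.0
```

>>> apply_moves([
  [[0, 0, -4], [0, 0, 0]],
  [[0, -1.5, -2.5], [0, 0, 0]],
  [[0, -1.5, 0], [0, 0, 0]],
  [[0, 0, 0], [0, 0, 0]],
], gripper=7.6)

```text
time_s: 14.17
ee_pos: [561.6, 172.2, 183.1]
tcp_rot: [179.9, -0.0, 97.2]
ft_force: [-0.0, 0.4, 0.6]
gripper_width: 76.3
```

Run:
```python
from h import *
p=snap("wrist","w8")
c=p[150:290,200:360]; cv2.imwrite("pics/c8.png",cv2.resize(c,None,fx=4,fy=4,interpolation=cv2.INTER_CUBIC))
plan([429,-275,160],60)
```

```text
t 14.22 at [562.9 172.4 183.5] [ 1.7978e+02 -6.0000e-02  9.7220e+01] grip 75.8 q7 83.5 F [1.  0.2 0.7]
 total shift now-axes cm [-42.71 -18.92   2.23] turn [ 0.003 -0.002  0.65 ] rows>= 12.0
 shift in goal axes cm [-45.44  10.77   2.35]
```

View pics/c8.png

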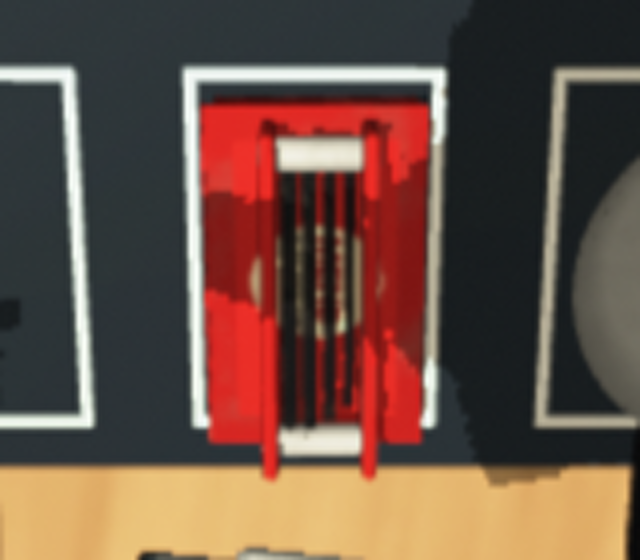

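Run:
```python
from h import *
d=load("w8")
def C(x,y,z): return ray(d,((x+.5)/4-.5+200,(y+.5)/4-.5+150),z)[:2]
t=np.array([C(260,122,44),C(380,122,44),C(376,478,44),C(263,479,44)]); o=np.array([C(201,103,22),C(430,103,22),C(421,442,22),C(209,443,22)])
print("hex",t.mean(0),t.round(1).tolist()); print("tin",o.mean(0),o.round(1).tolist())
```

```text
hex [590.50951591 178.29644328] [[546.6, 158.6], [543.1, 186.4], [634.3, 198.3], [638.1, 169.8]]
tin [590.7577002  177.29598182] [[548.1, 143.0], [540.9, 199.9], [633.3, 211.7], [640.8, 154.6]]
```

Hex keys are within about 1 mm of the tin centre. Next is the tape.

>>> apply_moves([
  [[-1.5, -1, 0], [0, 0, 0.09]],
  [[-2.5, -1.4, 0], [0, 0, 0.11]],
  [[-3.3, -1, 0], [0, 0, 0.11]],
  [[-3.6, -0.6, 0], [0, 0, 0.11]],
  [[-3.8, 0, 0], [0, 0, 0.09]],
])

```text
time_s: 14.63
ee_pos: [506.4, 32.6, 181.2]
tcp_rot: [179.8, -0.2, 67.7]
ft_force: [0.6, -1.4, 0.1]
gripper_width: 76.3
```

>>> apply_moves([
  [[-3.8, 0.6, 0], [0, 0, 0.04]],
  [[-3.8, 0.6, 0], [0, 0, 0]],
  [[-3.8, 0.6, 0], [0, 0, 0]],
  [[-3.8, 0.6, 0], [0, 0, 0]],
  [[-3.8, 0.6, 0], [0, 0, 0]],
])

```text
time_s: 15.05
ee_pos: [452.2, -161.0, 179.7]
tcp_rot: [179.9, -0.1, 65.0]
ft_force: [1.8, 0.7, -0.1]
gripper_width: 75.9
```

Run:
```python
from h import *
plan([429,-275,160],65)
```

```text
t 15.05 at [ 452.2 -161.   179.7] [ 1.7991e+02 -7.0000e-02  6.4990e+01] grip 75.9 q7 81.3 F [ 1.8  0.7 -0.1]
 total shift now-axes cm [-11.31   2.71   1.96] turn [ 0.002 -0.001 -0.   ] rows>= 3.0
 shift in goal axes cm [-11.31   2.71   1.97]
```

>>> apply_moves([
  [[-3.3, 0.8, 1], [0, 0, 0]],
  [[-3, 0.6, 2], [0, 0, 0]],
  [[-2, 0.4, 2], [0, 0, 0]],
  [[-0.5, 0.2, 1], [0, 0, 0]],
  [[0, 0, 0], [0, 0, 0]],
])

```text
time_s: 15.47
ee_pos: [429.4, -264.6, 118.9]
tcp_rot: [179.6, 0.1, 64.3]
ft_force: [0.1, 1.0, 0.8]
gripper_width: 75.7
```

Run:
```python
from h import *
p=snap("wrist","w9")
plan([429,-275,0],65)
```

```text
t 15.52 at [ 429.6 -264.3  119.7] [1.796e+02 1.500e-01 6.426e+01] grip 75.8 q7 101.7 F [-0.2 -0.6 -0.3]
 total shift now-axes cm [-0.96  0.32 11.97] turn [ 0.007  0.003 -0.013] rows>= 3.0
 shift in goal axes cm [-1.    0.4  11.97]
```

View pics/w9.png

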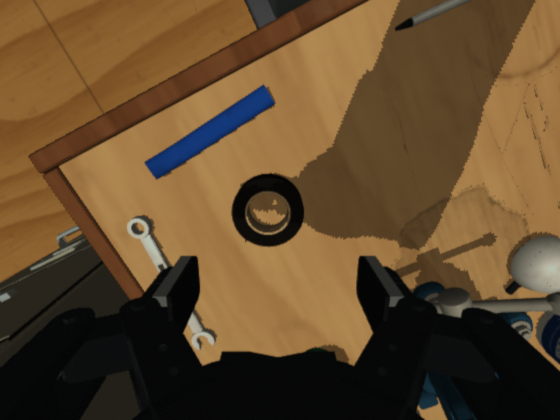

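Run:
```python
from h import *
d=load("w9"); w=load("w5")
g=d["p"].max(2); m=(g<40).astype(np.uint8); m[:165]=0;m[255:]=0;m[:,:225]=0;m[:,308:]=0
cs,_=cv2.findContours(m,cv2.RETR_EXTERNAL,cv2.CHAIN_APPROX_NONE); c=max(cs,key=cv2.contourArea); e=cv2.fitEllipse(c); print("tape",e,ray(d,e[0],9.5)[:2])
def tri(a):
    A=[];b=[]
    for d,u in a:
        K=d["K"];P=K@np.c_[d["R"],d["t"]]
        A+= [u[0]*P[2]-P[0],u[1]*P[2]-P[1]]
    A=np.array(A); return np.linalg.lstsq(A[:,:3],-A[:,3],rcond=None)[0]
S=load("scene0")
print("handle -y end",tri([(w,(228,316)),(S,(150+499/3,240+173/3))]),"+y end",tri([(w,(345,340)),(S,(150+400/3,240+32/3))]))
```

```text
tape ((267.8616943359375, 209.82247924804688), (70.007568359375, 71.14315032958984), 26.806182861328125) [ 428.94252849 -274.25016179]
handle -y end [ 539.29087844 -226.36017413   40.63245841] +y end [ 540.68896602 -123.89659019   94.15716206]
```

>>> apply_moves([
  [[-0.8, 0.3, 2], [0.005, 0.002, -0.01]],
  [[-0.1, 0, 3], [0, 0, 0]],
  [[0, 0, 3], [0, 0, 0]],
  [[0, 0, 1], [0, 0, 0]],
  [[0, 0, 0], [0, 0, 0]],
])

```text
time_s: 15.93
ee_pos: [434.7, -271.8, 30.3]
tcp_rot: [179.6, -0.0, 65.2]
ft_force: [-0.4, -0.4, 0.3]
gripper_width: 76.4
```

Run:
```python
from h import *
plan([429,-274.5,0],65)
```

```text
t 15.93 at [ 434.7 -271.8   30.3] [ 1.7963e+02 -4.0000e-02  6.5210e+01] grip 76.4 q7 111.4 F [-0.4 -0.4  0.3]
 total shift now-axes cm [-0.48 -0.42  3.03] turn [ 0.006 -0.001  0.004] rows>= 1.0
 shift in goal axes cm [-0.48 -0.4   3.03]
```

>>> apply_moves([
  [[-0.5, -0.4, 0.8], [0.005, 0, 0]],
  [[0, 0, 0.8], [0, 0, 0]],
  [[0, 0, 0.6], [0, 0, 0]],
  [[0, 0, 0], [0, 0, 0]],
  [[0, 0, 0], [0, 0, 0]],
])

```text
time_s: 16.35
ee_pos: [432.3, -274.2, 11.0]
tcp_rot: [179.7, -0.1, 65.4]
ft_force: [-0.1, 0.5, 0.7]
gripper_width: 76.0
```

Run:
```python
from h import *
plan([429,-274.5,0],65)
```

```text
t 16.35 at [ 432.3 -274.2   11. ] [ 1.7966e+02 -1.4000e-01  6.5420e+01] grip 76.0 q7 113.6 F [-0.1  0.5  0.7]
 total shift now-axes cm [-0.17 -0.3   1.1 ] turn [ 0.006 -0.003  0.007] rows>= 1.0
 shift in goal axes cm [-0.17 -0.29  1.1 ]
```

>>> apply_moves([
  [[-0.2, -0.4, 0.5], [0.006, -0.002, 0]],
  [[0, 0, 0.5], [0, 0, 0]],
  [[0, 0, 0.2], [0, 0, 0]],
  [[0, 0, 0], [0, 0, 0]],
  [[0, 0, 0], [0, 0, 0]],
])

```text
time_s: 16.77
ee_pos: [428.5, -274.6, -0.9]
tcp_rot: [179.9, -0.1, 65.4]
ft_force: [-0.1, 0.0, -0.2]
gripper_width: 75.9
```

>>> apply_moves([
  [[0, 0, 0], [0, 0, 0]],
  [[0, 0, 0], [0, 0, 0]],
  [[0, 0, 0], [0, 0, 0]],
  [[0, 0, 0], [0, 0, 0]],
  [[0, 0, 0], [0, 0, 0]],
], gripper=4.5)

```text
time_s: 17.18
ee_pos: [428.7, -274.9, 0.2]
tcp_rot: [179.9, -0.1, 65.4]
ft_force: [-0.2, -0.4, -0.6]
gripper_width: 58.1
```

Run:
```python
from h import *
snap("wrist","w10")
plan([429,-274.5,0],65)
```

```text
t 17.23 at [ 4.288e+02 -2.749e+02  2.000e-01] [ 1.7988e+02 -9.0000e-02  6.5410e+01] grip 57.9 q7 114.5 F [-1.1  0.5  0.3]
 total shift now-axes cm [0.04 0.01 0.02] turn [ 0.002 -0.002  0.007] rows>= 1.0
 shift in goal axes cm [0.04 0.01 0.02]
```

View pics/w10.png

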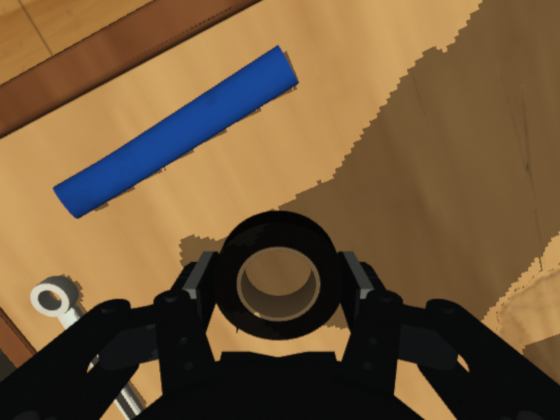

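>>> apply_moves([
  [[0, 0, -1.5], [0, 0, 0]],
  [[0, 0, -3], [0, 0, 0]],
  [[0, 0, -3], [0, 0, 0]],
  [[1.5, -0.3, -2], [0, 0, 0]],
  [[3, -0.7, 0], [0, 0, 0]],
])

```text
time_s: 17.65
ee_pos: [434.7, -234.3, 97.4]
tcp_rot: [-179.9, 0.2, 64.9]
ft_force: [0.5, -0.4, -0.3]
gripper_width: 58.0
```

Run:
```python
from h import *
plan([496,48.7,110],65)
```

```text
t 17.65 at [ 434.7 -234.3   97.4] [-1.799e+02  1.700e-01  6.486e+01] grip 58.0 q7 99.9 F [ 0.5 -0.4 -0.3]
 total shift now-axes cm [28.22 -6.47 -1.33] turn [-0.002  0.003 -0.002] rows>= 8.0
 shift in goal axes cm [28.24 -6.4  -1.26]
```

>>> apply_moves([
  [[3.3, -0.8, -0.2], [0, 0, 0]],
  [[3.5, -0.8, -0.2], [0, 0, 0]],
  [[3.5, -0.8, -0.2], [0, 0, 0]],
  [[3.5, -0.8, 0], [0, 0, 0]],
  [[3.5, -0.8, 0], [0, 0, 0]],
])

```text
time_s: 18.07
ee_pos: [473.4, -56.4, 105.7]
tcp_rot: [179.8, -0.0, 64.4]
ft_force: [1.1, -0.3, -0.1]
gripper_width: 57.9
```

>>> apply_moves([
  [[3.5, -0.8, 0], [0, 0, 0]],
  [[2.5, -0.6, 0], [0, 0, 0]],
  [[1.5, -0.4, 0], [0, 0, 0]],
  [[0.5, -0.1, 0], [0, 0, 0]],
  [[0, 0, 0], [0, 0, 0]],
])

```text
time_s: 18.48
ee_pos: [491.7, 37.4, 105.9]
tcp_rot: [179.8, -0.2, 65.1]
ft_force: [-0.3, -0.4, -0.3]
gripper_width: 57.5
```

Run:
```python
from h import *
plan([496,48.7,50],65)
```

```text
t 18.48 at [491.7  37.4 105.9] [179.82  -0.22  65.1 ] grip 57.5 q7 63.9 F [-0.3 -0.4 -0.3]
 total shift now-axes cm [ 1.18 -0.11  5.6 ] turn [ 0.003 -0.004  0.002] rows>= 2.0
 shift in goal axes cm [ 1.21 -0.09  5.59]
```

>>> apply_moves([
  [[0.7, -0.1, 2], [0.002, -0.003, 0]],
  [[0.4, 0, 3], [0, 0, 0]],
  [[0, 0, 2], [0, 0, 0]],
  [[0, 0, 0], [0, 0, 0]],
  [[0, 0, 0], [0, 0, 0]],
])

```text
time_s: 18.9
ee_pos: [496.8, 41.9, 35.1]
tcp_rot: [179.8, -0.1, 64.7]
ft_force: [-0.9, 0.2, -0.5]
gripper_width: 57.8
```

Run:
```python
from h import *
plan([496,48.7,3],65)
```

```text
t 18.9 at [496.8  41.9  35.1] [ 1.7976e+02 -7.0000e-02  6.4750e+01] grip 57.8 q7 69.0 F [-0.9  0.2 -0.5]
 total shift now-axes cm [ 0.58 -0.37  3.21] turn [ 0.004 -0.001 -0.004] rows>= 1.0
 shift in goal axes cm [ 0.59 -0.36  3.21]
```

>>> apply_moves([
  [[0.7, -0.4, 0.8], [0.003, 0, 0]],
  [[0.1, 0, 0.9], [0, 0, 0]],
  [[0, 0, 0.6], [0, 0, 0]],
  [[0, 0, 0], [0, 0, 0]],
  [[0, 0, 0], [0, 0, 0]],
])

```text
time_s: 19.32
ee_pos: [498.4, 49.7, 13.5]
tcp_rot: [179.8, -0.2, 64.5]
ft_force: [1.0, -0.6, -0.5]
gripper_width: 57.9
```

Run:
```python
from h import *
plan([496,48.7,3],65)
```

```text
t 19.32 at [498.4  49.7  13.5] [179.78  -0.25  64.55] grip 57.9 q7 70.0 F [ 1.  -0.6 -0.5]
 total shift now-axes cm [-0.2  -0.18  1.05] turn [ 0.004 -0.004 -0.008] rows>= 1.0
 shift in goal axes cm [-0.19 -0.18  1.05]
```

>>> apply_moves([
  [[-0.2, -0.2, 0.4], [0.004, -0.004, 0]],
  [[0, 0, 0.4], [0, 0, 0]],
  [[0, 0, 0.1], [0, 0, 0]],
  [[0, 0, 0], [0, 0, 0]],
  [[0, 0, 0], [0, 0, 0]],
])

```text
time_s: 19.73
ee_pos: [496.1, 48.7, 4.4]
tcp_rot: [180.0, -0.1, 64.6]
ft_force: [0.6, -0.9, -0.1]
gripper_width: 57.8
```

Run:
```python
from h import *
plan([496,48.7,3],65)
```

```text
t 19.73 at [496.1  48.7   4.4] [ 1.7999e+02 -5.0000e-02  6.4550e+01] grip 57.8 q7 70.6 F [ 0.6 -0.9 -0.1]
 total shift now-axes cm [-0.   -0.01  0.14] turn [ 0.    -0.001 -0.008] rows>= 1.0
 shift in goal axes cm [-0.   -0.01  0.14]
```

>>> apply_moves([
  [[0, 0, 0.15], [0, 0, 0]],
  [[0, 0, 0], [0, 0, 0]],
  [[0, 0, 0], [0, 0, 0]],
])

```text
time_s: 19.98
ee_pos: [496.3, 48.7, 3.0]
tcp_rot: [180.0, -0.1, 64.6]
ft_force: [-0.3, -0.1, 0.0]
gripper_width: 58.1
```

>>> apply_moves([
  [[0, 0, 0], [0, 0, 0]],
  [[0, 0, 0], [0, 0, 0]],
  [[0, 0, -1.5], [0, 0, 0]],
  [[0, 0, -3], [0, 0, 0]],
  [[0, 0, -4], [0, 0, 0]],
], gripper=7.2)

```text
time_s: 20.4
ee_pos: [491.7, 47.6, 84.3]
tcp_rot: [-179.6, 0.5, 64.6]
ft_force: [-0.4, 1.1, 0.6]
gripper_width: 71.7
```

>>> apply_moves([
  [[0, 0, -4], [0, 0, 0]],
  [[0, 0, -4], [0, 0, 0]],
  [[0, 0, -2], [0, 0, 0]],
  [[0, 0, 0], [0, 0, 0]],
])

```text
time_s: 20.73
ee_pos: [494.6, 46.8, 195.1]
tcp_rot: [-179.9, 0.2, 64.4]
ft_force: [-0.4, -0.0, -0.2]
gripper_width: 72.0
```

Run:
```python
from h import *
snap("wrist","w11")
plan([602,-308,220],30)
```

```text
t 20.78 at [494.3  46.8 193.7] [-179.86    0.22   64.4 ] grip 71.9 q7 57.3 F [-0.2 -0.1  0.5]
 total shift now-axes cm [-27.35  25.04  -2.59] turn [-0.001  0.005  0.6  ] rows>= 10.0
 shift in goal axes cm [-8.41 36.11 -2.63]
```

View pics/w11.png

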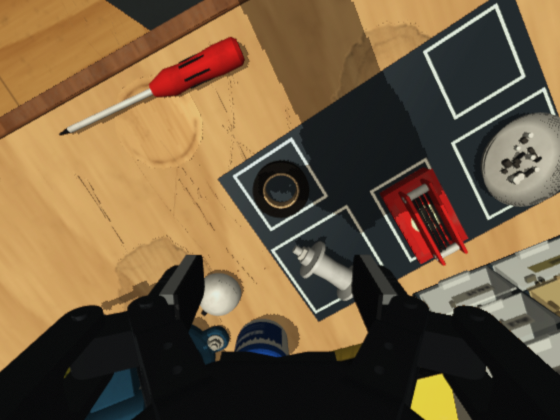

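Run:
```python
from h import *
d=load("w11")
S=load("scene0")
def A(x,y,z): return ray(S,((x+.5)/3-.5+150,(y+.5)/3-.5+240),z)[:2].round(0)
print("purple foot c",A(721,330,5),"tip",A(762,218,123)); print("vice base right",A(628,148,5),A(612,125,20),"vice base front",A(485,125,10),"wrench",A(675,90,0),A(770,185,0))
print("oil foot edge",A(640,249,0),"body edges",A(617,207,40),A(688,195,40))
for u in [(385,217),(320,268)]: pass
c=d["p"]; h=load("w11")["p"].max(2); m=(h<32).astype(np.uint8)
t=np.array([ray(d,u,2)[:2] for u in [(234,172),(294,138),(326,201),(270,231)]]); print("outline",t.mean(0)); print("tape",ray(d,(281,188.5),11.5))
c=S["p"][200:330,270:430]; cv2.imwrite("pics/c9.png",cv2.resize(c,None,fx=4.5,fy=4.5,interpolation=cv2.INTER_CUBIC))
```

```text
purple foot c [ 581. -387.] tip [ 590. -381.]
vice base right [ 641. -257.] [ 638. -242.] vice base front [ 575. -177.] wrench [ 710. -244.] [ 696. -342.]
oil foot edge [ 589. -314.] body edges [ 579. -295.] [ 621. -320.]
outline [496.39838347  49.30125453]
tape [496.40759347  49.1742251   11.5       ]
```

View pics/c9.png

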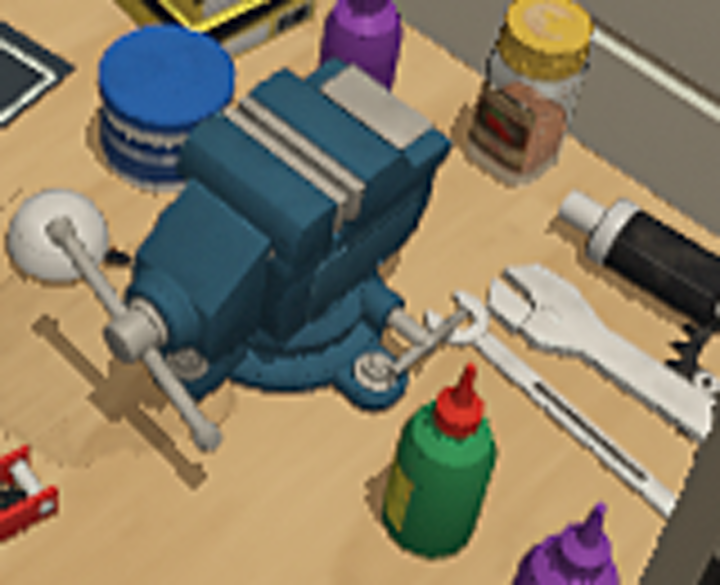

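Run:
```python
from h import *
S=load("scene0")
def A(x,y,z): return ray(S,((x+.5)/4.5-.5+270,(y+.5)/4.5-.5+200),z)[:2].round(0)
print("vice top corners",A(450,138,130),A(360,190,130),A(335,240,120),A(300,255,110))
plan([602,-308,250],40)
```

```text
vice top corners [ 688. -222.] [ 634. -216.] [ 612. -223.] [ 601. -214.]
t 20.78 at [494.3  46.8 193.7] [-179.86    0.22   64.4 ] grip 71.9 q7 57.3 F [-0.2 -0.1  0.5]
 total shift now-axes cm [-27.36  25.03  -5.59] turn [-0.002  0.004  0.426] rows>= 10.0
 shift in goal axes cm [-14.55  34.1   -5.63]
```

>>> apply_moves([
  [[0, 0, -2], [0, 0, 0.09]],
  [[-0.5, 1, -2], [0, 0, 0.11]],
  [[-1, 2.3, -1.2], [0, 0, 0.11]],
  [[-1.4, 3.2, -0.6], [0, 0, 0.1]],
  [[-1.5, 3.5, 0], [0, 0, 0.01]],
], gripper=6.2)

```text
time_s: 21.2
ee_pos: [536.0, -46.3, 248.4]
tcp_rot: [-179.6, 0.4, 40.2]
ft_force: [0.4, 0.7, -0.5]
gripper_width: 62.0
```

>>> apply_moves([
  [[-1.5, 3.5, 0], [0, 0, 0]],
  [[-1.5, 3.5, 0], [0, 0, 0]],
  [[-1.5, 3.5, 0], [0, 0, 0]],
  [[-1.5, 3.5, 0], [0, 0, 0]],
  [[-1.2, 3, 0], [0, 0, 0]],
])

```text
time_s: 21.62
ee_pos: [591.7, -229.4, 239.4]
tcp_rot: [-179.3, 0.7, 40.4]
ft_force: [-1.2, -0.6, 1.3]
gripper_width: 62.1
```

Run:
```python
from h import *
plan([602,-308,230],40)
```

```text
t 21.62 at [ 591.7 -229.4  239.4] [-179.28    0.72   40.41] grip 62.1 q7 73.7 F [-1.2 -0.6  1.3]
 total shift now-axes cm [-4.3   6.66  0.91] turn [-0.012  0.013  0.007] rows>= 2.0
 shift in goal axes cm [-4.27  6.68  0.94]
```

>>> apply_moves([
  [[-2.2, 3, 0], [-0.008, 0.008, 0.005]],
  [[-1, 1, 0], [-0.004, 0.004, 0]],
  [[0, 0, 0], [0, 0, 0]],
  [[0, 0, 0], [0, 0, 0]],
])

```text
time_s: 21.95
ee_pos: [589.8, -292.0, 229.7]
tcp_rot: [-179.7, 0.6, 39.5]
ft_force: [-0.4, -0.3, -0.5]
gripper_width: 62.0
```

Run:
```python
from h import *
snap("wrist","w12")
plan([602,-308,150],40)
```

```text
t 22.0 at [ 589.7 -291.5  229.6] [-179.66    0.64   39.51] grip 61.9 q7 78.8 F [-0.  -0.6  0. ]
 total shift now-axes cm [-0.01  2.11  7.95] turn [-0.006  0.011 -0.009] rows>= 3.0
 shift in goal axes cm [-0.12  2.06  7.96]
```

View pics/w12.png

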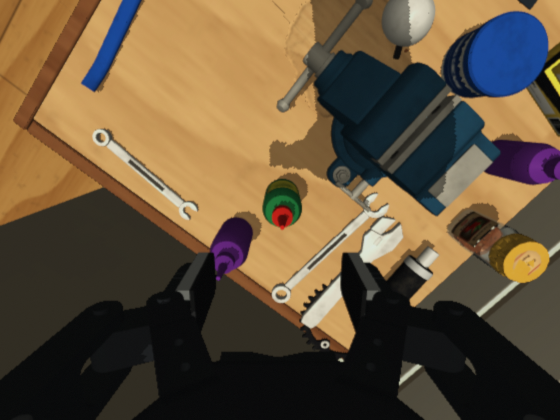

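Run:
```python
from h import *
d=load("w12");p=d["p"]
c=p[160:250,210:330]; cv2.imwrite("pics/c10.png",cv2.resize(c,None,fx=5,fy=5,interpolation=cv2.INTER_CUBIC))
hsv=cv2.cvtColor(p,cv2.COLOR_BGR2HSV);H,S,V=[hsv[...,i].astype(int) for i in range(3)]
m=((H>40)&(H<90)&(S>100)&(V>30)); m[:160]=0;m[250:]=0;m[:,:240]=0;m[:,320:]=0
ys,xs=np.nonzero(m); print("green",xs.min(),xs.max(),ys.min(),ys.max())
r=((H<8)|(H>172))&(S>150)&(V>60); r[:160]=0;r[250:]=0;r[:,:240]=0;r[:,320:]=0
ys,xs=np.nonzero(r); print("red",xs.min(),xs.max(),ys.min(),ys.max(), xs[ys>=ys.max()-2].mean())
print(ray(d,(282,227),123))
print(ray(d,(282.5,205),84))
```

```text
green 263 300 179 224
red 272 292 206 229 281.9
[ 602.17707646 -303.98417293  123.        ]
[ 596.90474598 -296.72148127   84.        ]
```

View pics/c10.png

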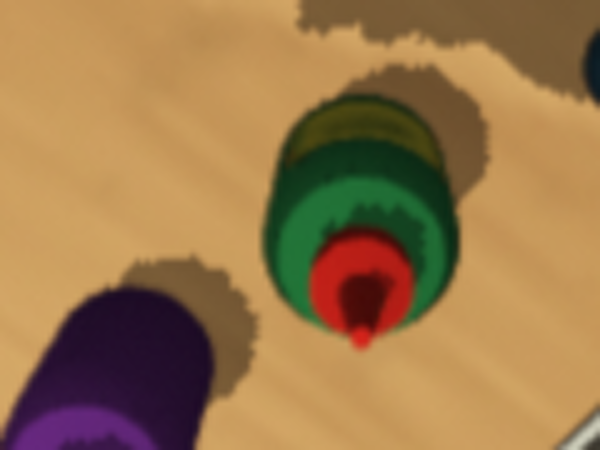

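Run:
```python
from h import *
d=load("w12")
for z in (65,70,75): print(z,ray(d,(282.2,207.8),z))
plan([602,-305,150],40)
```

```text
65 [ 602.00143249 -303.22555455   65.        ]
70 [ 601.07907857 -302.13896402   70.        ]
75 [ 600.15672465 -301.05237349   75.        ]
t 22.0 at [ 589.7 -291.5  229.6] [-179.66    0.64   39.51] grip 61.9 q7 78.8 F [-0.  -0.6  0. ]
 total shift now-axes cm [0.18 1.87 7.95] turn [-0.006  0.011 -0.009] rows>= 2.0
 shift in goal axes cm [0.07 1.83 7.96]
```

>>> apply_moves([
  [[0, 1, 0.3], [-0.004, 0.007, -0.005]],
  [[-0.1, 0.6, 1], [-0.002, 0.004, 0]],
  [[0, 0, 1.5], [0, 0, 0]],
  [[0, 0, 1.5], [0, 0, 0]],
  [[0, 0, 0], [0, 0, 0]],
])

```text
time_s: 22.42
ee_pos: [601.9, -296.6, 181.8]
tcp_rot: [-179.8, -0.2, 40.3]
ft_force: [-0.1, -0.0, -0.2]
gripper_width: 62.2
```

Run:
```python
from h import *
plan([602,-305,150],40)
```

```text
t 22.42 at [ 601.9 -296.6  181.8] [-179.8    -0.18   40.31] grip 62.2 q7 81.0 F [-0.1 -0.  -0.2]
 total shift now-axes cm [-0.55  0.66  3.17] turn [-0.003 -0.003  0.005] rows>= 1.0
 shift in goal axes cm [-0.53  0.65  3.18]
```

>>> apply_moves([
  [[-0.5, 0.6, 1], [-0.002, -0.003, 0]],
  [[0, 0, 1.5], [0, 0, 0]],
  [[0, 0, 0.5], [0, 0, 0]],
  [[0, 0, 0], [0, 0, 0]],
  [[0, 0, 0], [0, 0, 0]],
])

```text
time_s: 22.83
ee_pos: [603.6, -301.3, 149.8]
tcp_rot: [-179.9, -0.0, 40.6]
ft_force: [0.2, -0.3, 0.1]
gripper_width: 62.1
```

Run:
```python
from h import *
snap("wrist","w13")
plan([601.5,-304,55],40)
```

```text
t 22.88 at [ 603.6 -301.4  150. ] [-1.7989e+02 -5.0000e-02  4.0630e+01] grip 62.2 q7 82.3 F [-0.3 -0.6 -0.6]
 total shift now-axes cm [-0.34  0.08  9.5 ] turn [-0.002 -0.001  0.011] rows>= 3.0
 shift in goal axes cm [-0.33  0.07  9.5 ]
```

View pics/w13.png

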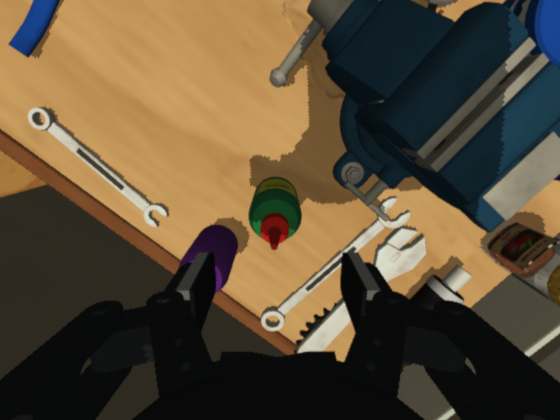

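Run:
```python
from h import *
d=load("w13")
print(ray(d,(275,247.5),123),ray(d,(275,213),75)); print("TCP axis at z123 px",proj(d,[603.6,-301.4,123]))
print("purple tip/edge",ray(d,(237,240),80))
```

```text
[ 603.2181979  -304.18195119  123.        ] [ 598.4669961  -299.18173473   75.        ]
TCP axis at z123 px [278.50710127 244.61715017]
purple tip/edge [ 589.66512942 -332.4306828    80.        ]
```

>>> apply_moves([
  [[-0.3, 0.1, 1.5], [0, 0, 0.008]],
  [[0, 0, 2], [0, 0, 0]],
  [[0, 0, 1.5], [0, 0, 0]],
  [[0, 0, 0], [0, 0, 0]],
  [[0, 0, 0], [0, 0, 0]],
])

```text
time_s: 23.3
ee_pos: [603.2, -305.7, 100.2]
tcp_rot: [179.8, -0.2, 40.1]
ft_force: [0.2, -0.4, 0.9]
gripper_width: 62.4
```

Run:
```python
from h import *
plan([601.5,-304,55],40)
```

```text
t 23.3 at [ 603.2 -305.7  100.2] [179.82  -0.19  40.09] grip 62.4 q7 83.5 F [ 0.2 -0.4  0.9]
 total shift now-axes cm [-0.04 -0.25  4.52] turn [ 0.003 -0.003  0.001] rows>= 2.0
 shift in goal axes cm [-0.02 -0.24  4.52]
```

>>> apply_moves([
  [[0, -0.1, 1], [0.003, -0.003, 0]],
  [[0, 0, 1.2], [0, 0, 0]],
  [[0, 0, 0.8], [0, 0, 0]],
  [[0, 0, 0], [0, 0, 0]],
  [[0, 0, 0], [0, 0, 0]],
])

```text
time_s: 23.72
ee_pos: [603.4, -305.6, 69.2]
tcp_rot: [179.9, -0.1, 40.1]
ft_force: [-0.7, 0.2, -0.1]
gripper_width: 62.0
```

Run:
```python
from h import *
snap("wrist","w14")
plan([602,-304,55],40)
```

```text
t 23.77 at [ 603.3 -305.5   69.2] [ 1.7989e+02 -7.0000e-02  4.0070e+01] grip 62.1 q7 84.3 F [0.9 0.7 0.3]
 total shift now-axes cm [-0.01 -0.2   1.42] turn [ 0.002 -0.001  0.001] rows>= 1.0
 shift in goal axes cm [-0.01 -0.2   1.42]
```

View pics/w14.png

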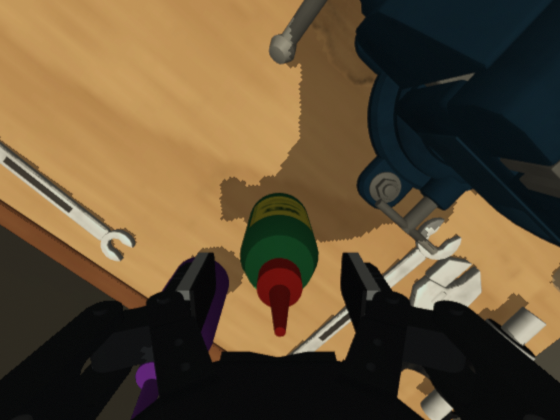

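>>> apply_moves([
  [[0, -0.1, 0.5], [0, 0, 0]],
  [[0, 0, 0.5], [0, 0, 0]],
  [[0, 0, 0.2], [0, 0, 0]],
  [[0, 0, 0], [0, 0, 0]],
  [[0, 0, 0], [0, 0, 0]],
])

```text
time_s: 24.18
ee_pos: [603.2, -304.9, 57.0]
tcp_rot: [179.8, -0.1, 40.1]
ft_force: [-0.4, -0.6, 1.3]
gripper_width: 61.9
```

>>> apply_moves([
  [[0, 0, 0], [0, 0, 0]],
  [[0, 0, 0], [0, 0, 0]],
  [[0, 0, 0], [0, 0, 0]],
  [[0, 0, 0], [0, 0, 0]],
  [[0, 0, 0], [0, 0, 0]],
], gripper=3)

```text
time_s: 24.6
ee_pos: [603.7, -305.2, 58.0]
tcp_rot: [179.7, -0.2, 40.1]
ft_force: [-0.6, -0.3, -0.9]
gripper_width: 37.8
```

Run:
```python
from h import *
snap("wrist","w15")
plan([602,-304,220],40)
```

```text
t 24.65 at [ 603.7 -305.1   57.9] [ 1.7974e+02 -1.6000e-01  4.0080e+01] grip 37.8 q7 84.6 F [ 0.2 -0.1 -0.6]
 total shift now-axes cm [-1.000e-02 -1.300e-01 -1.621e+01] turn [ 0.004 -0.003  0.001] rows>= 4.0
 shift in goal axes cm [ -0.06  -0.2  -16.21]
```

View pics/w15.png

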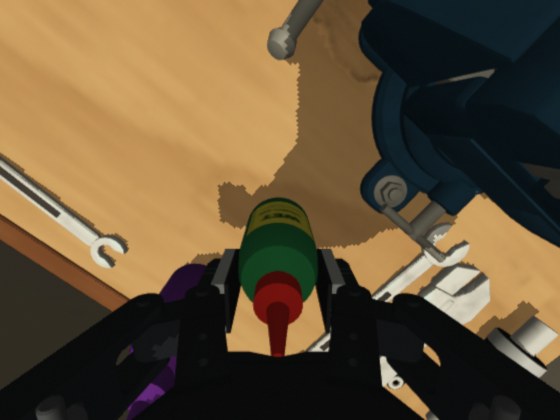

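>>> apply_moves([
  [[0, 0, -0.8], [0, 0, 0]],
  [[0, 0, -1.2], [0, 0, 0]],
  [[0, 0, -1.5], [0, 0, 0]],
  [[0, 0, -0.5], [0, 0, 0]],
  [[0, 0, 0], [0, 0, 0]],
])

```text
time_s: 25.07
ee_pos: [603.1, -305.2, 101.7]
tcp_rot: [179.8, -0.1, 40.1]
ft_force: [-0.0, 0.5, -0.8]
gripper_width: 37.7
```

Run:
```python
from h import *
snap("wrist","w16"); p=snap("scene","s16")
c=p[200:350,260:460]; cv2.imwrite("pics/c16.png",cv2.resize(c,None,fx=3.8,fy=3.8,interpolation=cv2.INTER_CUBIC))
plan([602,-304,220],40)
```

```text
t 25.17 at [ 602.7 -304.9  100.4] [ 1.7983e+02 -9.0000e-02  4.0060e+01] grip 38.1 q7 83.4 F [ 0.   0.4 -0.6]
 total shift now-axes cm [  0.02  -0.08 -11.96] turn [ 0.003 -0.002  0.001] rows>= 3.0
 shift in goal axes cm [  0.    -0.12 -11.96]
```

View pics/w16.png

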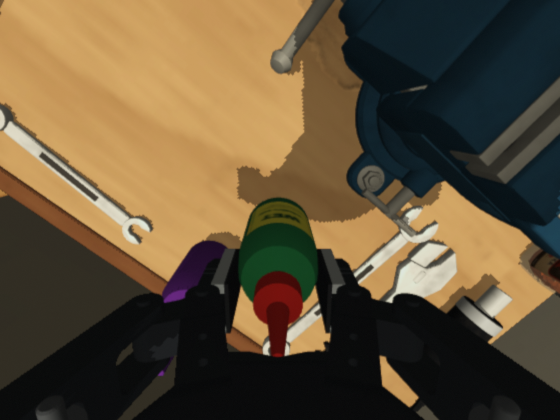

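View pics/c16.png

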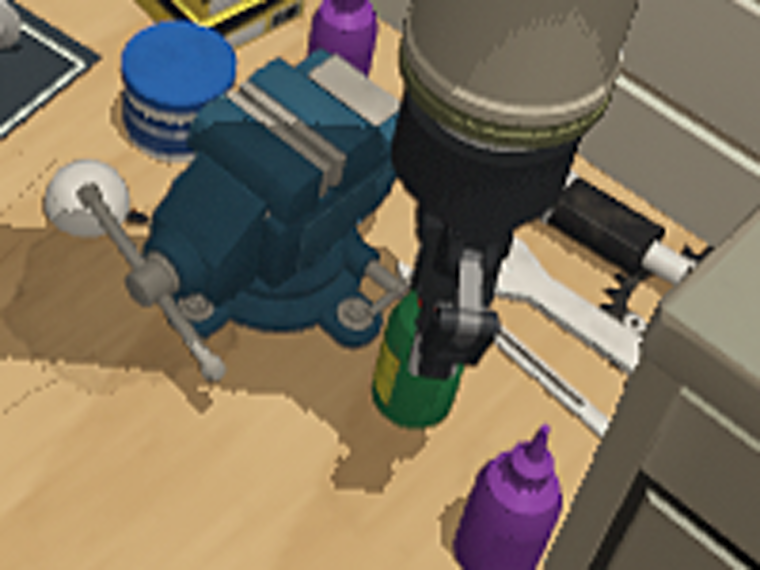

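The bottle is held firmly and upright. I lift it well above the vice, then carry it across.

>>> apply_moves([
  [[0, 0, -2], [0.002, 0, 0]],
  [[0, 0, -3], [0, 0, 0]],
  [[0, 0, -3.5], [0, 0, 0]],
  [[0, 0, -3.5], [0, 0, 0]],
  [[0, 0, -2.5], [0, 0, 0]],
])

```text
time_s: 25.58
ee_pos: [599.0, -301.8, 240.1]
tcp_rot: [-179.2, 0.3, 40.0]
ft_force: [1.0, -0.6, 0.1]
gripper_width: 38.1
```

Run:
```python
from h import *
plan([467.2,277,240],40)
```

```text
t 25.58 at [ 599.  -301.8  240.1] [-179.18    0.35   40.05] grip 38.1 q7 80.0 F [ 1.  -0.6  0.1]
 total shift now-axes cm [ 27.15 -52.78   0.6 ] turn [-0.014  0.006  0.001] rows>= 15.0
 shift in goal axes cm [ 2.711e+01 -5.281e+01  1.000e-02]
```

>>> apply_moves([
  [[0.7, -1.4, -0.5], [-0.006, 0.003, 0]],
  [[1.2, -2.2, 0], [-0.004, 0.002, 0]],
  [[1.4, -2.7, 0], [0, 0, 0]],
  [[1.5, -2.9, 0], [0, 0, 0]],
  [[1.5, -2.9, 0], [0, 0, 0]],
])

```text
time_s: 26.0
ee_pos: [568.0, -174.5, 249.2]
tcp_rot: [179.7, 0.1, 39.3]
ft_force: [0.1, 0.7, -0.5]
gripper_width: 37.9
```

>>> apply_moves([
  [[1.5, -2.9, 0], [0, 0, 0]],
  [[1.5, -2.9, 0], [0, 0, 0]],
  [[1.5, -2.9, 0], [0, 0, 0]],
  [[1.5, -2.9, 0], [0, 0, 0]],
  [[1.5, -2.9, 0], [0, 0, 0]],
])

```text
time_s: 26.42
ee_pos: [529.9, -7.4, 244.8]
tcp_rot: [179.9, 0.3, 39.3]
ft_force: [-0.2, 0.1, -1.1]
gripper_width: 37.3
```

>>> apply_moves([
  [[1.5, -2.9, 0], [0, 0, 0]],
  [[1.5, -2.9, 0], [0, 0, 0]],
  [[1.5, -2.9, 0], [0, 0, 0]],
  [[1.5, -2.9, 0], [0, 0, 0]],
  [[1.3, -2.6, 0], [0, 0, 0]],
])

```text
time_s: 26.83
ee_pos: [491.2, 157.4, 242.1]
tcp_rot: [-179.9, 0.3, 39.5]
ft_force: [0.7, -0.0, -1.0]
gripper_width: 37.9
```

Run:
```python
from h import *
plan([467.2,277,240],40)
```

```text
t 26.83 at [491.2 157.4 242.1] [-179.95    0.33   39.45] grip 37.9 q7 20.8 F [ 0.7 -0.  -1. ]
 total shift now-axes cm [  5.74 -10.76   0.19] turn [-0.001  0.006 -0.01 ] rows>= 3.0
 shift in goal axes cm [  5.84 -10.7    0.21]
```

>>> apply_moves([
  [[1.3, -2.6, 0.3], [0, 0.004, -0.006]],
  [[1.2, -2.2, 0.8], [0, 0, 0]],
  [[0.9, -1.5, 1.5], [0, 0, 0]],
  [[0.4, -0.7, 1.5], [0, 0, 0]],
  [[0, 0, 0.5], [0, 0, 0]],
])

```text
time_s: 27.25
ee_pos: [470.3, 248.0, 193.2]
tcp_rot: [-179.8, 0.1, 40.5]
ft_force: [-0.2, 0.3, -0.9]
gripper_width: 38.1
```

Run:
```python
from h import *
plan([467,278,130],40)
```

```text
t 27.25 at [470.3 248.  193.2] [-1.7977e+02  7.0000e-02  4.0500e+01] grip 38.1 q7 15.0 F [-0.2  0.3 -0.9]
 total shift now-axes cm [ 1.71 -2.47  6.33] turn [-0.004  0.001  0.009] rows>= 2.0
 shift in goal axes cm [ 1.68 -2.51  6.32]
```

>>> apply_moves([
  [[0.8, -1.3, 1.2], [-0.003, 0, 0.006]],
  [[0.6, -0.9, 2], [0, 0, 0]],
  [[0.2, -0.3, 1.5], [0, 0, 0]],
  [[0, 0, 0], [0, 0, 0]],
  [[0, 0, 0], [0, 0, 0]],
])

```text
time_s: 27.67
ee_pos: [466.1, 274.8, 143.2]
tcp_rot: [180.0, 0.3, 40.0]
ft_force: [1.0, -0.5, -0.3]
gripper_width: 38.1
```

Run:
```python
from h import *
snap("wrist","w17")
plan([467,278,80],40)
```

```text
t 27.72 at [466.  274.7 143.3] [179.98   0.29  40.  ] grip 37.9 q7 14.5 F [-0.2  0.1 -1. ]
 total shift now-axes cm [ 0.32 -0.19  6.33] turn [ 0.     0.005 -0.   ] rows>= 2.0
 shift in goal axes cm [ 0.29 -0.19  6.33]
```

View pics/w17.png

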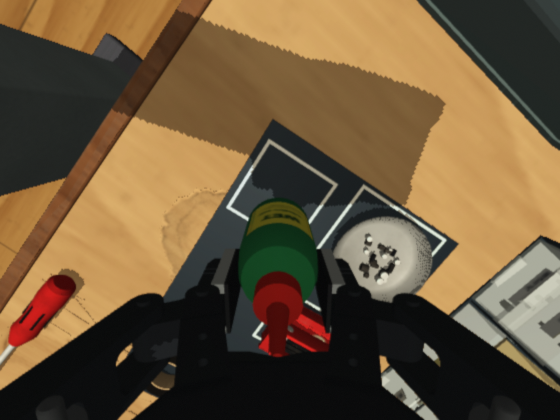

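>>> apply_moves([
  [[0.3, -0.2, 1.2], [0, 0.004, 0]],
  [[0, 0, 2], [0, 0, 0]],
  [[0, 0, 1.2], [0, 0, 0]],
  [[0, 0, 0], [0, 0, 0]],
  [[0, 0, 0], [0, 0, 0]],
])

```text
time_s: 28.13
ee_pos: [471.0, 276.1, 103.6]
tcp_rot: [-180.0, -0.4, 39.7]
ft_force: [1.1, -0.8, -0.7]
gripper_width: 38.2
```

Run:
```python
from h import *
plan([467,278,61],40)
```

```text
t 28.13 at [471.  276.1 103.6] [-180.     -0.36   39.73] grip 38.2 q7 16.5 F [ 1.1 -0.8 -0.7]
 total shift now-axes cm [-0.21 -0.4   4.26] turn [-0.    -0.006 -0.005] rows>= 2.0
 shift in goal axes cm [-0.18 -0.4   4.26]
```

>>> apply_moves([
  [[-0.2, -0.4, 0.8], [0, -0.006, -0.004]],
  [[0, 0, 1.3], [0, 0, 0]],
  [[0, 0, 0.8], [0, 0, 0]],
  [[0, 0, 0], [0, 0, 0]],
  [[0, 0, 0], [0, 0, 0]],
])

```text
time_s: 28.55
ee_pos: [467.7, 278.5, 74.4]
tcp_rot: [-180.0, -0.2, 40.0]
ft_force: [0.6, 0.1, -0.4]
gripper_width: 37.7
```

Run:
```python
from h import *
plan([467,278,61],40)
```

```text
t 28.55 at [467.7 278.5  74.4] [-1.7996e+02 -1.6000e-01  3.9960e+01] grip 37.7 q7 17.8 F [ 0.6  0.1 -0.4]
 total shift now-axes cm [-0.09 -0.01  1.34] turn [-0.001 -0.003 -0.001] rows>= 1.0
 shift in goal axes cm [-0.09 -0.01  1.34]
```

>>> apply_moves([
  [[-0.1, 0, 0.5], [0, -0.003, 0]],
  [[0, 0, 0.5], [0, 0, 0]],
  [[0, 0, 0.1], [0, 0, 0]],
  [[0, 0, 0], [0, 0, 0]],
  [[0, 0, 0], [0, 0, 0]],
])

```text
time_s: 28.97
ee_pos: [467.1, 277.8, 62.4]
tcp_rot: [-180.0, 0.0, 40.0]
ft_force: [0.6, -0.5, -0.4]
gripper_width: 38.3
```

Run:
```python
from h import *
plan([467,278,61],40)
```

```text
t 28.97 at [467.1 277.8  62.4] [-1.7998e+02  3.0000e-02  3.9950e+01] grip 38.3 q7 18.5 F [ 0.6 -0.5 -0.4]
 total shift now-axes cm [ 0.   -0.02  0.14] turn [-0.     0.    -0.001] rows>= 1.0
 shift in goal axes cm [ 0.   -0.02  0.14]
```

>>> apply_moves([
  [[0, 0, 0.15], [0, 0, 0]],
  [[0, 0, 0], [0, 0, 0]],
  [[0, 0, 0.1], [0, 0, 0]],
  [[0, 0, 0], [0, 0, 0]],
  [[0, 0, 0], [0, 0, 0]],
])

```text
time_s: 29.38
ee_pos: [467.5, 278.0, 60.3]
tcp_rot: [-180.0, -0.0, 39.9]
ft_force: [-0.0, 0.3, -0.9]
gripper_width: 37.8
```

Run:
```python
from h import *
plan([467,278,60],40)
```

```text
t 29.38 at [467.5 278.   60.3] [-1.7997e+02 -4.0000e-02  3.9950e+01] grip 37.8 q7 18.6 F [-0.   0.3 -0.9]
 total shift now-axes cm [-0.04 -0.03  0.03] turn [-0.    -0.001 -0.001] rows>= 1.0
 shift in goal axes cm [-0.04 -0.03  0.03]
```

>>> apply_moves([
  [[0, 0, 0.1], [0, 0, 0]],
  [[0, 0, 0], [0, 0, 0]],
  [[0, 0, 0], [0, 0, 0]],
])

```text
time_s: 29.63
ee_pos: [467.8, 278.4, 59.8]
tcp_rot: [-180.0, -0.1, 40.0]
ft_force: [0.5, -0.5, -0.3]
gripper_width: 37.8
```

>>> apply_moves([
  [[0, 0, 0], [0, 0, 0]],
  [[0, 0, 0], [0, 0, 0]],
  [[0, 0, 0], [0, 0, 0]],
  [[0, 0, 0], [0, 0, 0]],
  [[0, 0, 0], [0, 0, 0]],
], gripper=6)

```text
time_s: 30.05
ee_pos: [468.0, 278.4, 59.8]
tcp_rot: [-180.0, -0.1, 39.9]
ft_force: [-0.9, -0.2, -0.3]
gripper_width: 60.1
```

Run:
```python
from h import *
snap("wrist","w18")
plan([467,278,60],40)
```

```text
t 30.1 at [467.9 278.4  59.8] [-1.7996e+02 -1.1000e-01  3.9950e+01] grip 60.0 q7 18.7 F [-0.8  0.5  0.9]
 total shift now-axes cm [-0.1  -0.03 -0.02] turn [-0.001 -0.002 -0.001] rows>= 1.0
 shift in goal axes cm [-0.1  -0.03 -0.02]
```

View pics/w18.png

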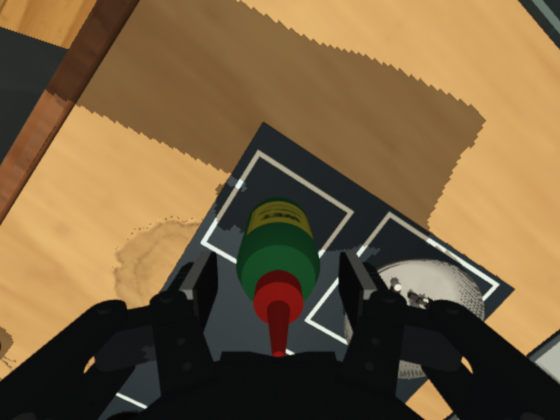

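The bottle stands free. Next I rise straight up and check.

>>> apply_moves([
  [[0, 0, -1], [0, 0, 0]],
  [[0, 0, -1.5], [0, 0, 0]],
  [[0, 0, -2], [0, 0, 0]],
  [[0, 0, -2], [0, 0, 0]],
  [[0, 0, -2], [0, 0, 0]],
])

```text
time_s: 30.52
ee_pos: [465.8, 276.2, 146.3]
tcp_rot: [179.9, 0.3, 39.9]
ft_force: [0.0, 0.4, -0.6]
gripper_width: 60.0
```

>>> apply_moves([
  [[0, 0, -3], [0, 0, 0]],
  [[0, 0, -3], [0, 0, 0]],
  [[0, 0, -3], [0, 0, 0]],
  [[-1, -2, 0], [0, 0, 0]],
  [[-1, -2, 0], [0, 0, 0]],
])

```text
time_s: 30.93
ee_pos: [429.4, 290.9, 248.8]
tcp_rot: [179.8, -0.1, 39.3]
ft_force: [-1.1, 0.4, -1.8]
gripper_width: 60.0
```

>>> apply_moves([
  [[0, -2, -1], [0, 0, 0]],
  [[0, -2, 0], [0, 0, 0]],
  [[0, 0, 0], [0, 0, 0]],
  [[0, 0, 0], [0, 0, 0]],
])

```text
time_s: 31.27
ee_pos: [400.7, 324.1, 264.0]
tcp_rot: [-179.9, -0.4, 39.4]
ft_force: [0.1, -0.9, 0.0]
gripper_width: 59.9
```

Run:
```python
from h import *
snap("wrist","w19");p=snap("scene","s19");snap("side","d19")
c=p[130:280,120:300]; cv2.imwrite("pics/c19.png",cv2.resize(c,None,fx=4,fy=4,interpolation=cv2.INTER_CUBIC))
plan([467,278,200],40)
```

```text
t 31.42 at [401.2 323.4 263.3] [-179.96   -0.36   39.29] grip 59.8 q7 -2.2 F [ 0.1 -0.7 -0.2]
 total shift now-axes cm [2.18 7.68 6.33] turn [-0.001 -0.006 -0.012] rows>= 3.0
 shift in goal axes cm [2.13 7.71 6.33]
```

View pics/w19.png

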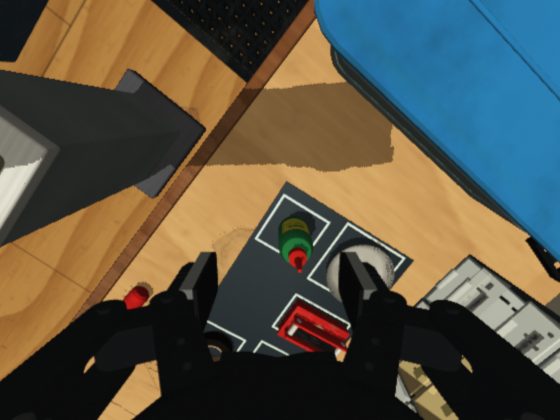

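View pics/c19.png

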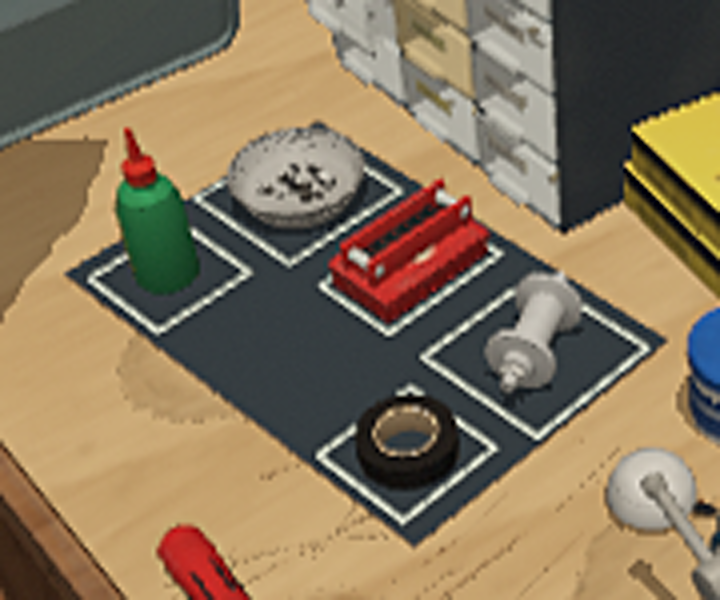

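View pics/d19.png

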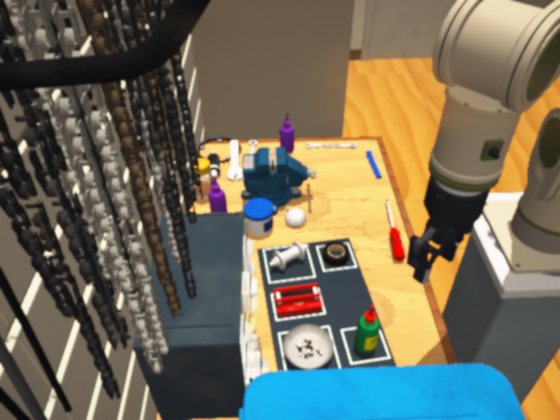

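Run:
```python
from h import *
S=load("s19"); f=lambda x,y,z: ray(S,((x+.5)/4-.5+120,(y+.5)/4-.5+130),z).round(1)
W=load("w19");D=load("d19")
print("tip S",f(127,129,125),"W",ray(W,(300,271),125),"D",ray(D,(371,306),125))
print("upright bottle expected crop px at goal: tip",(proj(S,[467,278,125])-[120,130])*4,"foot",(proj(S,[467,278,2])-[120,130])*4)
# shift of hub and dish between first and last
a=load("scene0")["p"];b=S["p"]
for n,(x,y) in dict(hub=(255,214),dish=(193,174)).items():
    t=a[y-17:y+17,x-19:x+19]; r=cv2.matchTemplate(b[y-30:y+30,x-32:x+32],t,cv2.TM_CCOEFF_NORMED); _,v,_,l=cv2.minMaxLoc(r); print(n,v,np.array(l)-[13,13])
print(get_obs()["time_s"])
```

```text
tip S [466.5 275.4 125. ] W [467.33472051 279.36783424 125.        ] D [469.91914477 280.1869433  125.        ]
upright bottle expected crop px at goal: tip [124.19687246 125.13596853] foot [165.68922788 272.52155495]
hub 0.9997732043266296 [0 0]
dish 0.9881893992424011 [0 0]
31.4167
```

All checks agree: the bottle is upright and within 3 mm of its outline's middle, and the hub and dish have not moved. Handing in.

```bash
python3 -c "
from rig import hand_in
print(hand_in())"
```

```text
the job is handed in; nothing more can be done
None
```

The wheel service is set out on the mat and the job was handed in at about 31 s. No verdict was reported.

| Thing | Where it went | Last check |
|---|---|---|
| Red patch tin | Outline between hub and dish, lengthwise | About 0.5 mm from the middle |
| Red hex key set | Flat and lengthwise on the tin | About 1 mm from the tin's centre, nearly parallel to it |
| Black tape roll | Flat in front of the hub (the −y side) | About 0.2 mm from the middle |
| Green oil bottle | Upright in front of the dish (the +y side) | Nozzle tip within about 4 mm of the middle in three views |
| Hub and dish | Not touched | No shift seen in the scene view |

- **Bottle position:** the three camera views of its tip differed by up to about 5 mm, which is within the 14 mm allowed.
- **Bottle grip:** the gripper read 38 mm on the 42 mm bottle. I lifted it a little first to test the hold, and it did not slip or tilt.
- **Other checks:** no other check failed. The arm was clear of everything when I handed in.

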